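Load the grooming caddy: tins lid up, trimmer in its clip

TASK

Load the dark wooden grooming caddy: put every balm tin on the shelf flat into its tray, lid up, and press the black trimmer down past the sprung jaw until it sits home in both forks of the clip, barrel centred, with the jaw shut over it. The lids are only pushed on, so right a tin by tipping it over its edges a quarter turn at a time on the shelf, never in the air, and leave the toiletries around it standing where they are.

Things in the scene. Friction and masses are not known exactly. Their poses are not given: they have to be found in the camera images.
- tin1_mid (a point): Centre of a square balm tin, a closed box 56 x 56 x 46 mm, 100 to 180 g: aluminium body, blue push-on lid (white rings on its 56 x 56 face, blue band 13 mm deep round the sides). z points out of the lid, x and y out of two sides. It starts on a side (centre 28 mm up) or upside down (23 mm up). Three or all four of the tins are there; an absent one reads None.
- tin2_mid (a point): Centre of a square balm tin, a closed box 56 x 56 x 46 mm, 100 to 180 g: aluminium body, red push-on lid (white rings on its 56 x 56 face, red band 13 mm deep round the sides). z points out of the lid, x and y out of two sides. It starts on a side (centre 28 mm up) or upside down (23 mm up). Three or all four of the tins are there; an absent one reads None.
- tin3_mid (a point): Centre of a square balm tin, a closed box 56 x 56 x 46 mm, 100 to 180 g: aluminium body, yellow push-on lid (white rings on its 56 x 56 face, yellow band 13 mm deep round the sides). z points out of the lid, x and y out of two sides. It starts on a side (centre 28 mm up) or upside down (23 mm up). Three or all four of the tins are there; an absent one reads None.
- tin4_mid (a point): Centre of a square balm tin, a closed box 56 x 56 x 46 mm, 100 to 180 g: aluminium body, green push-on lid (white rings on its 56 x 56 face, green band 13 mm deep round the sides). z points out of the lid, x and y out of two sides. It starts on a side (centre 28 mm up) or upside down (23 mm up). Three or all four of the tins are there; an absent one reads None.
- caddy: Fixed low dark wooden carrier 205 (x) x 298 (y) mm: tray on its -x side, trimmer clip on its +x side. Origin under its middle, on the shelf; x from the tray towards the clip, y along the tray, z up. Everything in the entries tray and clip has these axes.
- tray (a point): Centre of the tray's floor, on its upper face, 5 mm above the shelf. The tray is an open rectangle, inside 112 mm (x) by 290 mm (y); rim 4 mm thick, 14 mm above the tray floor. Room for four tins in a row along y, 70 mm apart.
- clip (a point): Where the middle of the trimmer's barrel is once home: 43 mm above the shelf, 107 mm from the tray's centre in x, barrel along y, head to either end. Two steel forks 8 mm thick at y = -42 and +42 mm, open upwards, with nothing between them higher than 7 mm above the shelf (except the jaw's 6 mm shaft 17 mm up, 8 mm to +x). Feet 16 mm under the axis; fixed prongs on the -x side, 66 mm high.
- jaw (a joint): Sprung jaw on the clip's +x side, rad: 0 shut, grows as it swings out to +x. On each fork its roller nose, 58 mm above the shelf, overhangs the barrel's edge by 5.5 mm; lead-ins reach 75 mm up. A barrel pressed straight down needs about 7 to 12 N and opens it to about 0.1 before it snaps shut over the barrel; the trimmer's own weight does not open it.
- trimmer_mid (a point): Middle of the trimmer's barrel: black cylinder 32 mm across and 128 mm long along the point's x axis, with a square 32 x 32 x 20 mm head on the +x end (steel teeth reach 90 mm from this point) that keeps it from rolling; 130 to 220 g. Lies on the shelf with this point 16 mm up; may rest on either flat of the head.
- soap_dish: White ceramic soap dish with a soap, 80 x 115 x 30 mm, origin under its centre. Stays where it is.
- brush: Beech beard brush lying bristles down, 50 x 100 x 38 mm (long side along y), origin under its centre. Stays where it is.
- acrylic_box: Clear acrylic box, latched shut, 90 x 127 x 52 mm, origin under its centre. Stays where it is.
- comb_clip: Metal spring clip holding two black guard combs, 28 x 46 x 40 mm, origin under its centre. Stays where it is.
- cologne: Green glass cologne bottle, 54 mm across, 150 mm high, origin under its centre. Stays where it is.
- jar: Glass jar with a wooden lid, 72 mm across, 75 mm high, origin under its centre. Stays where it is.
Mind the look-alikes: they are no part of the job. What is shaped like the part that bears tin3_mid but purple or turquoise is not meant.

How it is judged:
By the outcome, as a careful person would: the job done as asked, in the order asked, and still so for the second after the job is handed in, with the robot touching nothing.
Of tin1, tin2, tin3, tin4 only 3 to 4 are there at a start; the rules pass over those that are not, and their reading is None.
At some moment in a run one of tin1, tin2, tin3, tin4 may be knocked a few centimetres aside while the robot is not near it.
Once in a run the grip may slacken for a moment while it holds something.
It also fails if it takes over 210 s, if anything falls off the work surface, if the arm or the gripper's body presses on something with over 40 N, if the wrist force passes 120 N, or if a joint passes its speed limit or range.

ROBOT

A 6-joint arm with a two-finger parallel gripper is mounted at the origin on the work surface. World frame = base frame: x ahead of the robot, y to its left, z up, the work surface at z = 0. Lengths are in m, angles in degrees, forces in N, time in s.
With the tool pointing down it reaches from about 0.275 to 0.775 m from the base axis. Payload 14.6 kg.
Tool frame: the origin (TCP) lies midway between the tips of the shut fingers; the grasp point (between the pads) lies 19 mm behind it; x points along the fingers, y is the direction in which the jaws open and shut, and the axes are right-handed (so a half turn about x gives the same grasp; the last joint's range is limited). The gripper opens to 85 mm and grips with 20 to 120 N. Pads are 22 mm wide; open, the fingers measure 114 mm over their backs; the gripper's body (76 mm by 85 mm) begins 54 mm behind the grasp point. The pads swing forward as they close: fully open they stand 13 mm farther back than shut.
Start: joints at [-85.846, 15.075, -2.767, 72.158, 0, 81.102], TCP at [0.119, -0.511, 0.193] pointing down, gripper open.
Joint ranges: [-151.79, 151.79], [-50.71, 97.33], [-67.44, 78.34], [-121.81, 120.89], [-77.56, 73.72], [-180, 180]. Speed limits (degrees/s): [108.29, 108.29, 147.25, 159.86, 180, 180].

INTERFACE

Orientations are given as a 3x3 rotation matrix whose columns are the frame's x, y, z axes.
In Python, from station import arm gives the robot as it stands.
- The arm moves only by the tool drive_tool, never from a script. Its arguments are lists of equal length, an entry for each row: "dp": the shift along the world's x, y, z in cm, a list of three; "rot": the turn, a rotation vector about the world's x, y, z in degrees, a list of three. In form: {"dp": [[dx, dy, dz], ...], "rot": [[ax, ay, az], ...]}. A call has 1 to 5 rows; each row is the pose to reach, as a shift and turn from the pose commanded when the call began; what a row does not reach only later rows make up. A row lasts 1/10 s, in which the tool goes at most 50 mm and 8.59 degrees, less where a joint would pass 70% of its speed; a pose out of reach is approached as far as the arm can. A call with a gripper value outside its range is refused whole. "claw" is the finger opening in cm, from 0 to 8.54, set as the call begins (left out, the last holds). The fingers move at their own pace and stop on an object; the grip force is fixed at half the most. Time passes only in rows, so rows that repeat a pose let the fingers close. It gives the time, the measured TCP pose, the force and the opening at its end, in the units of the state.
- arm.get_obs(): the state, without advancing time (a new reading comes with each control period).
- arm.snapshot(name): name is "scene" or "top"; returns a dict with "color" (420x560x3 uint8, red, green, blue), "z_map" (420x560 float32, m along the optical axis (not along the pixel's ray), 0 where there is no reading), "K" (3x3 intrinsics, pixels), "eye" and "orientation" of the camera in the world. Camera axes: x right, y up, looking along -z (the intrinsics and any distortion apply to the point x, -y, -z); pixel columns grow to the right and rows downward; lengths in m; the calibration is good to about 2 mm. A picture is of the moment at which its call begins.
- arm.hand_in(): hands the job in, once; it reports no verdict.
The state is a dict: "t": time; "joints": joint angles; "joint_vel": joint speeds; "effort": joint torques, N m; "ee_pos": TCP position; "orientation": TCP orientation; "wrist_force": force on the tool from outside, world axes, zero at the start; "torque": the same for the moment, N m; "grip_width": finger opening in m.
Only numpy, scipy, OpenCV 4.12 (cv2) and the standard library are available. Lean on these libraries where they do the work, as an engineer would, in place of code of your own. Each camera call takes 0.05 s, during which the arm holds its last target. There are 200 camera calls.

## Working session

There is one attempt and no reset: what is moved stays moved. The work goes in short steps, Python scripts to look and compute and a tool call to move; the robot and the scene stay as the last step left them, time stands still between calls to the robot, and variables do not carry over. Pictures are saved under pics/ and viewed, about 12 in all and at most 16, crops included, and the job is handed in when it is done.

Besides the shell and the picture viewer there is one more tool, called after "Request:" as name(argument=value, ...) on one line, values as JSON. drive_tool: Moves the arm, as the interface text tells. Its arguments: {"type":"object","properties":{"dp":{"type":"array"},"rot":{"type":"array"},"claw":{"type":"number"}},"required":["dp","rot"]}

```bash
ls; mkdir -p pics; cat > h.py <<'E'
import numpy as np, cv2
from station import arm
np.set_printoptions(precision=4,suppress=True)
def P(s):
    """world points per pixel from z_map"""
    K=s["K"];z=s["z_map"];h,w=z.shape
    u,v=np.meshgrid(np.arange(w),np.arange(h))
    c=np.stack([(u-K[0,2])/K[0,0]*z,-(v-K[1,2])/K[1,1]*z,-z],-1)
    p=c@np.array(s["orientation"]).T+np.array(s["eye"])
    p[z<=0]=np.nan
    return p
def save(s,n,crop=None,scale=1):
    im=s["color"][...,::-1]
    if crop: im=im[crop[1]:crop[3],crop[0]:crop[2]]
    cv2.imwrite("pics/"+n,cv2.resize(im,None,fx=scale,fy=scale,interpolation=cv2.INTER_CUBIC))
E
python3 - <<'E'
from h import *
for n in("scene","top"):
    s=arm.snapshot(n); save(s,n+"1.png",scale=1.4); print(n,s["K"],s["eye"],s["orientation"]); np.save(n+"1.npy",s,allow_pickle=True)
print(arm.get_obs())
E
```

```text
pics
scene [[408.1861   0.     276.0315]
 [  0.     408.1861 211.1829]
 [  0.       0.       1.    ]] [ 1.0537 -0.3698  0.9194] [[ 0.6489 -0.6147  0.4484]
 [ 0.7608  0.5274 -0.3782]
 [-0.004   0.5866  0.8099]]
top [[471.9082   0.     276.1344]
 [  0.     471.9082 205.8785]
 [  0.       0.       1.    ]] [0.4692 0.0303 1.6189] [[ 0.0087  0.9982 -0.0587]
 [-1.      0.0089  0.0024]
 [ 0.0029  0.0587  0.9983]]
{'t': 0.1, 'joints': array([-85.8453,  15.0948,  -2.7984,  72.1583,  -0.0001,  81.1016]), 'joint_vel': array([-0.014 , -0.0937,  0.1757,  0.0609, -0.1019,  0.0219]), 'effort': array([  0.0036, -63.8575,  38.5062,   0.01  ,  -0.0002,   0.    ]), 'ee_pos': array([ 0.1185, -0.5112,  0.1928]), 'orientation': array([[-0.0001,  0.2259, -0.9742],
       [ 0.0009, -0.9742, -0.2259],
       [-1.    , -0.0009, -0.0001]]), 'wrist_force': array([0.0455, 0.1766, 0.5173]), 'torque': array([-0.0296, -0.046 , -0.0066]), 'grip_width': 0.08560089171438154}
```

View pics/scene1.png

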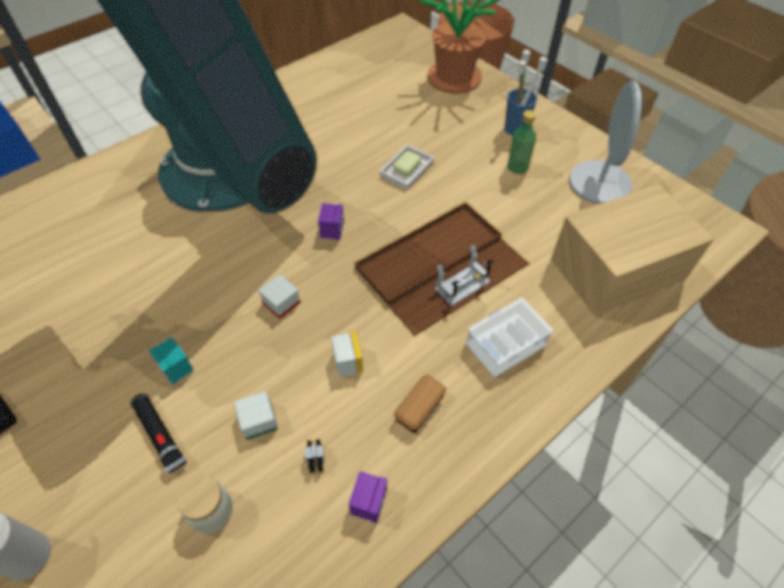

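View pics/top1.png

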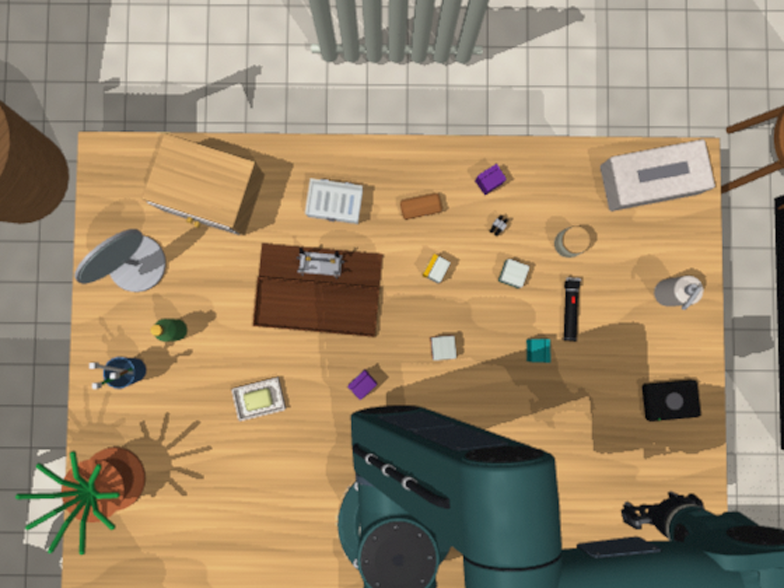

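The scene view shows three tins: red upside down (281,296), yellow on its side with the lid edge on its right (347,353), and green upside down (256,413). The trimmer is at (158,433), the caddy at (440,265), and the purple and turquoise boxes are look-alikes. In the top view the same tins are at (443,347), (436,267) and (515,272), and the trimmer is at (571,308).

```bash
cat >> h.py <<'E'
def box(s,px,win=22,zlo=.03,zhi=.07,hz=None):
    """top-face rectangle around pixel px (orig px): centre, angle, sides, z"""
    p=P(s); u,v=px; q=p[max(0,v-win):v+win,max(0,u-win):u+win].reshape(-1,3)
    q=q[(q[:,2]>zlo)&(q[:,2]<zhi)]
    if len(q)<5: return None
    zt=np.median(q[q[:,2]>np.percentile(q[:,2],60),2])
    t=q[abs(q[:,2]-zt)<.006]
    r=cv2.minAreaRect((t[:,:2]*1000).astype(np.float32))
    return len(t),zt*1000,r,t[:,:2].mean(0)*1000
E
python3 - <<'E'
from h import *
S={n:np.load(n+"1.npy",allow_pickle=True).item() for n in("scene","top")}
for name,a,b in [("red",(281,296),(443,347)),("yel",(347,353),(436,267)),("grn",(256,413),(515,272)),("purp1",(331,221),(363,383)),("purp2",(369,496),(490,179)),("turq",(171,360),(539,350))]:
    for n,px in(("scene",a),("top",b)):
        print(name,n,box(S[n],tuple(int(x/1.4) for x in px),14))
pt=P(S["top"])
for n,px in [("trimmer mid",(571,308)),("head",(573,283)),("tail",(571,338)),("tray c",(318,305)),("table",(480,310))]:
    print(n,pt[int(px[1]/1.4),int(px[0]/1.4)])
# colours in scene: yellow lid, tray; caddy dark-brown mask at top
for n in S:
    p=P(S[n]); hsv=cv2.cvtColor(S[n]["color"],cv2.COLOR_RGB2HSV)
    m=(hsv[...,2]<115)&(hsv[...,0]<18)&(hsv[...,1]>100)&(p[...,2]>0.001)&(p[...,2]<.03)&(p[...,0]>.25)&(p[...,0]<.85)&(p[...,1]>0)&(p[...,1]<.5)
    m=m.astype(np.uint8); k,l,st,c=cv2.connectedComponentsWithStats(m); i=1+np.argmax(st[1:,4]); q=p[l==i]
    print(n,"caddy",st[i],cv2.minAreaRect((q[:,:2]*1000).astype(np.float32)), np.percentile(q[:,2],[5,50,95]))
    m=(hsv[...,0]>22)&(hsv[...,0]<32)&(hsv[...,1]>160)&(p[...,2]>.01)&(p[...,2]<.07)&(p[...,0]<.75)&(p[...,1]<0.1)&(p[...,1]>-.3)
    print("yellow",m.sum(),p[m].mean(0))
    m=(hsv[...,0]>100)&(hsv[...,0]<125)&(hsv[...,1]>130)&(p[...,2]>.01)&(p[...,2]<.07)&(p[...,0]<.9)
    print("blue",m.sum(),p[m].mean(0) if m.any() else 0)
    d=(S[n]["color"].max(-1)<70)&(p[...,2]>.012)&(p[...,2]<.045)&(p[...,0]>.3)&(p[...,0]<.7)&(p[...,1]<-.2)&(p[...,1]>-.42)
    k,l,st,c=cv2.connectedComponentsWithStats(d.astype(np.uint8)); i=1+np.argmax(st[1:,4]); q=p[l==i]; print("trim",st[i],cv2.minAreaRect((q[:,:2]*1000).astype(np.float32)),q[:,2].max())
E
```

```text
red scene (349, np.float64(46.246177655923034), ((425.89019775390625, -109.81169128417969), (55.557193756103516, 54.32276153564453), 6.633570671081543), array([ 426.5181, -109.7928]))
red top (215, np.float64(49.31306886551501), ((423.6305847167969, -110.32930755615234), (54.25595474243164, 54.350341796875), 5.275766849517822), array([ 423.1676, -110.6481]))
yel scene (372, np.float64(55.52422165497162), ((614.307373046875, -91.22962951660156), (46.323707580566406, 55.529266357421875), 61.75575637817383), array([615.295 , -91.9658]))
yel top (181, np.float64(58.756877982625525), ((612.7002563476562, -92.6515121459961), (44.591670989990234, 55.36166763305664), 63.755245208740234), array([612.1973, -92.1198]))
grn scene (527, np.float64(45.808985357344845), ((604.3585205078125, -279.04803466796875), (55.07609939575195, 56.09043502807617), 70.50350189208984), array([ 605.7947, -279.8002]))
grn top (213, np.float64(50.176759079299856), ((603.2047119140625, -279.9195251464844), (54.158939361572266, 54.953895568847656), 70.28270721435547), array([ 603.0749, -279.8831]))
purp1 scene (229, n
[... 1282 characters left out ...]
3125, 193.85943603515625), (300.6258850097656, 203.847900390625), 85.54402160644531) [0.0019 0.0049 0.0166]
yellow 82 [ 0.6286 -0.0806  0.0492]
blue 12 [0.3673 0.508  0.045 ]
trim [ 96 282  28  37 258] ((501.74176025390625, -411.8719177246094), (16.166475296020508, 113.60044860839844), 89.96414947509766) 0.03392601754634417
top caddy [ 181  174   92   66 4192] ((559.8552856445312, 192.9672393798828), (305.5111389160156, 203.93934631347656), 85.76742553710938) [0.0018 0.0066 0.0174]
yellow 32 [ 0.6184 -0.076   0.0568]
blue 61 [0.3623 0.6332 0.0406]
trim [403 200   7  43 227] ((515.5385131835938, -411.20947265625), (17.842975616455078, 141.80197143554688), 89.58959197998047) 0.0401109763201799
```

```bash
cat >> h.py <<'E'
from scipy.spatial.transform import Rotation as Ro
def tool(d,j):
    d=np.array(d,float);d/=np.linalg.norm(d);j=np.array(j,float);j-=d*(d@j);j/=np.linalg.norm(j)
    return np.c_[d,j,np.cross(d,j)]
def near(R,R0):
    R2=R@np.diag([1,-1,-1])
    return min((R,R2),key=lambda r:Ro.from_matrix(r@R0.T).magnitude())
def plan(wps,p=None,R=None):
    """calls from pose (measured one by default) to each waypoint (p,R)"""
    o=arm.get_obs(); p=o["ee_pos"] if p is None else p; R=np.array(o["orientation"]) if R is None else R
    for q,Q in wps:
        q=np.array(q); dp=(q-p)*100; rv=Ro.from_matrix(Q@R.T).as_rotvec(degrees=True)
        print("dp",dp.round(2).tolist(),"rot",rv.round(1).tolist(),"rows>=",int(np.ceil(max(np.linalg.norm(dp)/5,np.linalg.norm(rv)/8.59))))
        p,R=q,Q
    return p,R
def arc(piv,ax,a0,a1,n,p,R):
    """pivot rows about line piv,ax, in calls of up to 5 rows"""
    A=np.linspace(a0,a1,n+1)[1:]; c=np.array(piv);pp=p;prev=a0
    for k in range(0,n,5):
        dps=[];rs=[]
        for a in A[k:k+5]:
            M=Ro.from_rotvec(np.array(ax)*np.radians(a-prev)); dps.append(((M.apply(pp-c)+c-pp)*100).round(2).tolist()); rs.append((np.array(ax)*(a-prev)).round(1).tolist())
        print("dp",dps,"\nrot",rs)
        a=A[min(k+4,n-1)]; M=Ro.from_rotvec(np.array(ax)*np.radians(a-prev)); pp=M.apply(pp-c)+c; R=M.as_matrix()@R; prev=a
    return pp,R
E
python3 - <<'E'
from h import *
S=np.load("top1.npy",allow_pickle=True).item(); p=P(S)
for n,px in [("brush",(422,205)),("comb",(500,225)),("jar",(575,240)),("acr",(335,200)),("soap",(260,397))]:
    print(n,p[int(px[1]/1.4),int(px[0]/1.4)])
n=np.array([np.cos(np.radians(63)),np.sin(np.radians(63)),0]); ax=np.cross(n,[0,0,1])
d=-n-[0,0,1]; R=near(tool(d,ax),np.array(arm.get_obs()["orientation"])); d=R[:,0]
c=np.array([.6135,-.092,.028])
plan([(c-d*.12,R),(c+d*.014,R)])
E
```

```text
brush [ 0.7652 -0.0556  0.041 ]
comb [ 0.7196 -0.245   0.0389]
jar [ 0.679  -0.4132  0.0754]
acr [0.7747 0.1529 0.0522]
soap [0.302  0.3285 0.03  ]
dp [53.35, 49.48, -7.99] rot [-28.6, 36.5, 47.3] rows>= 15
dp [-4.3, -8.44, -9.48] rot [0.0, 0.0, 0.0] rows>= 3
```

Request:
drive_tool(dp=[[18, 17, 3], [18, 17, 3], [18, 17, 3], [18, 17, 3], [18, 17, 3]], rot=[[0, 0, 30], [0, 0, 30], [0, 0, 30], [0, 0, 30], [0, 0, 30]], claw=7.5)

```text
t: 0.6
ee_pos: [0.2995, -0.3397, 0.2233]
orientation: [[-0.0, 0.684, -0.729], [0.0, -0.729, -0.684], [-1.0, -0.0, -0.0]]
wrist_force: [0.8, -0.9, 0.4]
grip_width: 0.0748
```

Request:
drive_tool(dp=[[18, 17, 0], [18, 17, 0], [18, 17, 0], [18, 17, 0], [18, 17, 0]], rot=[[0, 0, 20], [0, 0, 20], [0, 0, 20], [0, 0, 20], [0, 0, 20]])

```text
t: 1.1
ee_pos: [0.4798, -0.1695, 0.2231]
orientation: [[-0.0, 0.892, -0.453], [0.0, -0.453, -0.892], [-1.0, -0.0, 0.0]]
wrist_force: [0.5, -1.2, 0.3]
grip_width: 0.0752
```

```bash
python3 - <<'E'
from h import *
n=np.array([np.cos(np.radians(63)),np.sin(np.radians(63)),0]); ax=np.cross(n,[0,0,1])
d=-n-[0,0,1]; R=near(tool(d,ax),np.array(arm.get_obs()["orientation"])); d=R[:,0]
c=np.array([.6135,-.092,.028])
plan([(c-d*.12,R),(c+d*.014,R)]); print(arm.get_obs()["joints"])
s=arm.snapshot("scene"); save(s,"scene2.png",scale=1.4)
for nme,px in [("red",(281,296)),("grn",(256,413))]: print(nme,box(s,tuple(int(x/1.4) for x in px),14))
E
```

```text
dp [17.23, 15.31, -11.02] rot [-40.1, 20.4, -0.1] rows>= 6
dp [-4.3, -8.44, -9.48] rot [0.0, 0.0, 0.0] rows>= 3
[-28.6368  13.0536  -0.9234  76.0298  -0.0015  88.2829]
red (348, np.float64(46.161028780232094), ((425.0729064941406, -109.64362335205078), (55.92116165161133, 54.292930603027344), 6.530888080596924), array([ 426.5356, -109.9114]))
grn (525, np.float64(45.9890430069465), ((604.8468627929688, -279.1480712890625), (54.876712799072266, 54.97010040283203), 70.68861389160156), array([ 605.8064, -279.7277]))
```

View pics/scene2.png

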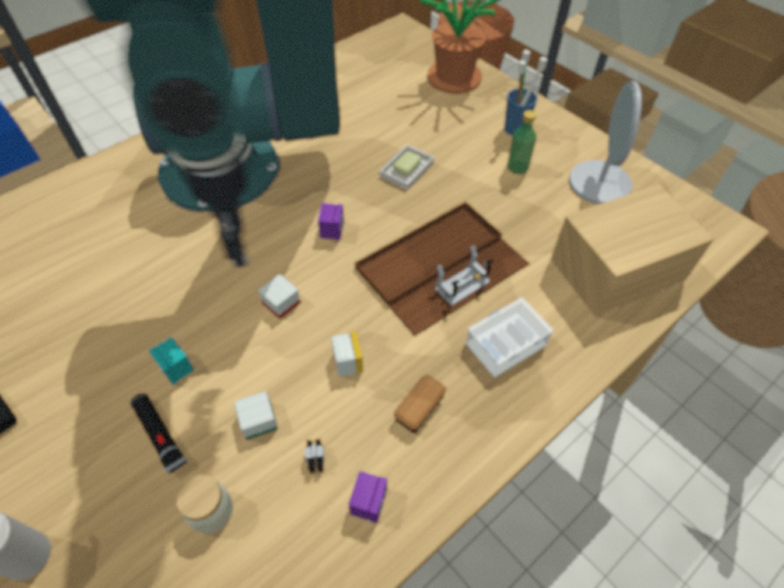

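No blue tin anywhere in view 3; red, yellow and green are unchanged. Next is the yellow pre-grasp, leaning 45°.

Request:
drive_tool(dp=[[17, 15, -2], [17, 15, -2], [17, 15, -2], [17, 15, -2], [17, 15, -2]], rot=[[-20, 10, 0], [-20, 10, 0], [-20, 10, 0], [-20, 10, 0], [-20, 10, 0]])

```text
t: 1.65
ee_pos: [0.6461, -0.0216, 0.2022]
orientation: [[-0.171, 0.893, -0.417], [-0.341, -0.451, -0.825], [-0.924, 0.001, 0.382]]
wrist_force: [1.1, -1.0, 2.4]
grip_width: 0.0746
```

Request:
drive_tool(dp=[[0.2, 0.3, -9], [0.2, 0.3, -9], [0.2, 0.3, -9], [0.2, 0.3, -9], [0.2, 0.3, -9]], rot=[[-20, 10.4, 0], [-20, 10.4, 0], [-20, 10.4, 0], [-20, 10.4, 0], [-20, 10.4, 0]])

```text
t: 2.15
ee_pos: [0.6476, -0.0214, 0.1133]
orientation: [[-0.319, 0.892, -0.32], [-0.627, -0.452, -0.634], [-0.71, -0.001, 0.704]]
wrist_force: [0.1, 1.0, 0.4]
grip_width: 0.0748
```

```bash
python3 - <<'E'
from h import *
s=arm.snapshot("scene");b=box(s,(248,252),14);print(b)
n=np.array([np.cos(np.radians(63)),np.sin(np.radians(63)),0]); ax=np.cross(n,[0,0,1])
d=-n-[0,0,1]; R=near(tool(d,ax),np.array(arm.get_obs()["orientation"])); d=R[:,0]
c=np.array([.6135,-.092,.028])
p,R=plan([(c+d*.014,R)]); print(arm.get_obs()["joints"])
print(p);arc(np.append((c-n*.023)[:2],0),ax,0,90,15,p,R)
E
```

```text
(366, np.float64(55.604412021763196), ((614.2213134765625, -91.03555297851562), (45.96818542480469, 56.31055450439453), 62.81532669067383), array([614.9922, -91.7873]))
dp [-3.87, -7.89, -9.68] rot [-0.3, 0.2, -0.1] rows>= 3
[  7.5156  53.0768  38.7655 104.8819 -35.4482 133.992 ]
[ 0.609  -0.1008  0.0181]
dp [[-0.09, -0.17, 0.13], [-0.18, -0.36, 0.23], [-0.28, -0.56, 0.32], [-0.39, -0.76, 0.38], [-0.49, -0.96, 0.41]] 
rot [[5.3, -2.7, 0.0], [10.7, -5.4, 0.0], [16.0, -8.2, 0.0], [21.4, -10.9, 0.0], [26.7, -13.6, 0.0]]
dp [[-0.11, -0.21, 0.01], [-0.21, -0.42, -0.0], [-0.32, -0.62, -0.04], [-0.42, -0.82, -0.1], [-0.52, -1.02, -0.18]] 
rot [[5.3, -2.7, 0.0], [10.7, -5.4, 0.0], [16.0, -8.2, 0.0], [21.4, -10.9, 0.0], [26.7, -13.6, 0.0]]
dp [[-0.09, -0.19, -0.11], [-0.18, -0.36, -0.23], [-0.27, -0.52, -0.38], [-0.34, -0.67, -0.55], [-0.41, -0.8, -0.73]] 
rot [[5.3, -2.7, 0.0], [10.7, -5.4, 0.0], [16.0, -8.2, 0.0], [21.4, -10.9, 0.0], [26.7, -13.6, 0.0]]
```

Request:
drive_tool(dp=[[-1.3, -2.6, -3.2], [-2.6, -5.2, -6.4], [-3.9, -7.9, -9.6], [-3.9, -7.9, -9.6], [-3.9, -7.9, -9.6]], rot=[[-0.3, 0.2, 0], [-0.3, 0.2, 0], [-0.3, 0.2, 0], [-0.3, 0.2, 0], [-0.3, 0.2, 0]])

```text
t: 2.7
ee_pos: [0.6082, -0.1018, 0.0202]
orientation: [[-0.322, 0.891, -0.322], [-0.631, -0.455, -0.628], [-0.706, 0.001, 0.708]]
wrist_force: [1.0, 0.2, 0.3]
grip_width: 0.075
```

Request:
drive_tool(dp=[[0, 0, 0], [0, 0, 0], [0, 0, 0], [0, 0, 0], [0, 0, 0]], rot=[[0, 0, 0], [0, 0, 0], [0, 0, 0], [0, 0, 0], [0, 0, 0]], claw=4)

```text
t: 3.2
ee_pos: [0.6098, -0.0997, 0.0202]
orientation: [[-0.319, 0.893, -0.319], [-0.634, -0.451, -0.629], [-0.705, 0.002, 0.709]]
wrist_force: [-0.3, 7.1, 16.6]
grip_width: 0.052
```

Request:
drive_tool(dp=[[-0.09, -0.17, 0.15], [-0.18, -0.36, 0.25], [-0.28, -0.56, 0.34], [-0.39, -0.76, 0.4], [-0.49, -0.96, 0.43]], rot=[[5.3, -2.7, 0.0], [10.7, -5.4, 0.0], [16.0, -8.2, 0.0], [21.4, -10.9, 0.0], [26.7, -13.6, 0.0]])

```text
t: 3.7
ee_pos: [0.605, -0.1096, 0.0238]
orientation: [[-0.114, 0.893, -0.436], [-0.232, -0.45, -0.862], [-0.966, 0.003, 0.258]]
wrist_force: [0.7, -0.8, -1.3]
grip_width: 0.0515
```

```bash
python3 - <<'E'
from h import *
s=arm.snapshot("scene"); save(s,"scene3.png",crop=(180,190,320,300),scale=5)
o=arm.get_obs();print(o["joints"],o["wrist_force"],o["grip_width"])
E
```

```text
[-10.6596  32.7542  -2.4468  58.723  -14.1139 106.7447] [ 2.82   -5.1894  1.2406] 0.051339403848775805
```

View pics/scene3.png

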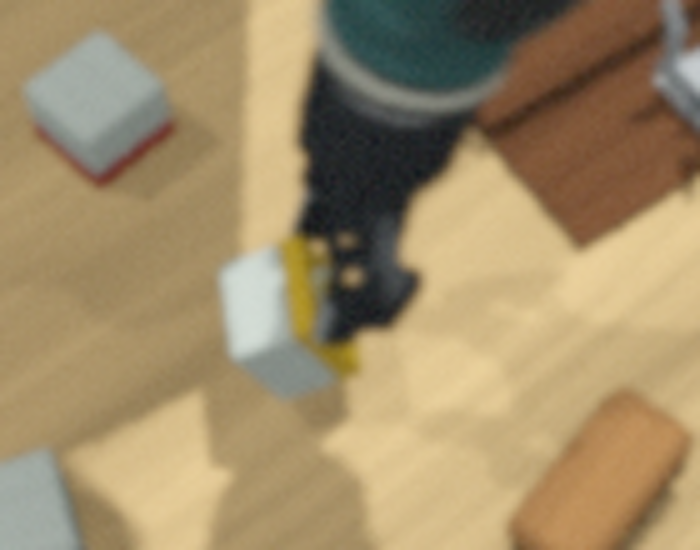

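View 4 (crop): the fingers are at the lid side of the yellow tin (about 320,300 in the crop). The grip reads 51.5 mm where 56 is expected, so I'll check whether the tin has turned.

```bash
python3 - <<'E'
from h import *
s=arm.snapshot("scene");p=P(s);c=s["color"].astype(int)
m=np.zeros(c.shape[:2],bool); m[236:272,222:252]=True
m&=(p[...,2]>.01)&(c.max(-1)-c.min(-1)<45)&(c.min(-1)>90)
q=p[m];print(len(q))
# two faces: normals by local gradient
N=np.cross(np.gradient(p,axis=0),np.gradient(p,axis=1));N/=np.linalg.norm(N,axis=-1,keepdims=True)
nn=N[m]; 
nn=nn*np.sign(nn@(np.array(s["eye"])-[.6,-.1,.03]))[:,None]
ok=~np.isnan(nn).any(1); q=q[ok];nn=nn[ok]
k,l,cc=cv2.kmeans(np.float32(nn),3,None,(3,50,1e-4),5,cv2.KMEANS_PP_CENTERS)
for i in range(3):
    w=q[l[:,0]==i]; print((l==i).sum(),cc[i]/np.linalg.norm(cc[i]),w.mean(0),w.min(0),w.max(0))
E
```

```text
381
149 [-0.2367 -0.0979  0.9666] [ 0.5965 -0.1293  0.0638] [ 0.5691 -0.1515  0.0568] [ 0.6326 -0.0991  0.082 ]
147 [ 0.8737 -0.4812  0.0718] [ 0.6244 -0.1335  0.0428] [ 0.5843 -0.1539  0.0127] [ 0.6378 -0.0975  0.085 ]
85 [-0.1769 -0.8551  0.4873] [ 0.6018 -0.1348  0.0615] [ 0.5712 -0.155   0.0174] [ 0.6365 -0.1166  0.0909]
```

The face normals fit a 30° tip with the tool, so the tin is turning with it. Continuing the pivot.

Request:
drive_tool(dp=[[-0.11, -0.21, 0.01], [-0.21, -0.42, 0.0], [-0.32, -0.62, -0.04], [-0.42, -0.82, -0.1], [-0.52, -1.02, -0.18]], rot=[[5.3, -2.7, 0.0], [10.7, -5.4, 0.0], [16.0, -8.2, 0.0], [21.4, -10.9, 0.0], [26.7, -13.6, 0.0]])

```text
t: 4.3
ee_pos: [0.5996, -0.1201, 0.0231]
orientation: [[0.119, 0.893, -0.435], [0.227, -0.451, -0.863], [-0.967, 0.004, -0.257]]
wrist_force: [-14.3, 1.2, 32.8]
grip_width: 0.0511
```

Request:
drive_tool(dp=[[-0.09, -0.19, -0.11], [-0.18, -0.36, -0.23], [-0.27, -0.52, -0.38], [-0.34, -0.67, -0.55], [-0.41, -0.8, -0.73]], rot=[[5.3, -2.7, 0.0], [10.7, -5.4, 0.0], [16.0, -8.2, 0.0], [21.4, -10.9, 0.0], [26.7, -13.6, 0.0]])

```text
t: 4.8
ee_pos: [0.5964, -0.1281, 0.0173]
orientation: [[0.325, 0.891, -0.316], [0.63, -0.453, -0.631], [-0.706, 0.006, -0.709]]
wrist_force: [-18.4, 12.6, 74.5]
grip_width: 0.0514
```

```bash
python3 - <<'E'
from h import *
s=arm.snapshot("scene"); save(s,"scene4.png",crop=(180,190,320,300),scale=5)
o=arm.get_obs();print(o["ee_pos"],o["orientation"],o["joints"],o["wrist_force"],o["grip_width"])
E
```

```text
[ 0.5954 -0.1285  0.0158] [[ 0.3269  0.8902 -0.3173]
 [ 0.6353 -0.4555 -0.6236]
 [-0.6996  0.0023 -0.7145]] [-42.1776  36.485  -13.4401  54.8373  43.6541  68.9258] [-8.1679 -5.0114 60.7047] 0.05156880740039605
```

View pics/scene4.png

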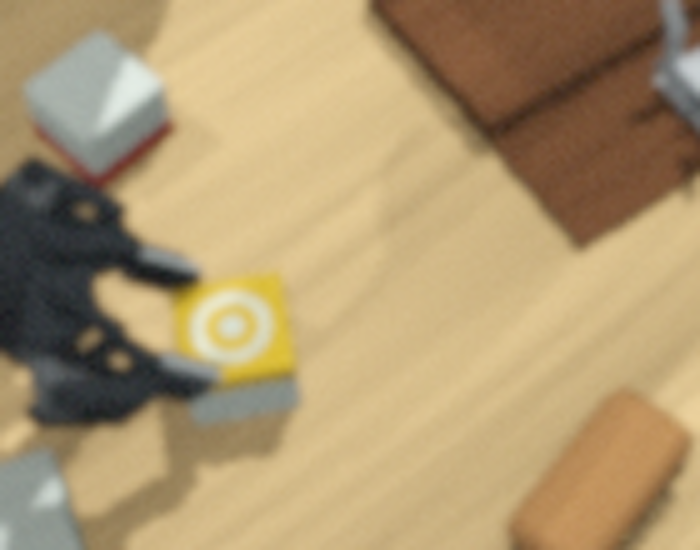

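View 5: the yellow tin is lid up at crop (232,327), but I'm pressing down with 60 N. I'll open, back out along the tool, then stand upright above it.

Request:
drive_tool(dp=[[0, 0, 0.05], [0, 0, 0.1], [-0.1, -0.2, 0.2], [-1.6, -3.2, 3.5], [-3.3, -6.4, 7]], rot=[[0, 0, 0], [0, 0, 0], [0, 0, 0], [0, 0, 0], [0, 0, 0]], claw=7.5)

```text
t: 5.35
ee_pos: [0.5605, -0.1911, 0.0833]
orientation: [[0.315, 0.894, -0.32], [0.628, -0.449, -0.636], [-0.712, -0.0, -0.703]]
wrist_force: [1.0, -1.5, -1.1]
grip_width: 0.0752
```

Request:
drive_tool(dp=[[0, 0, 4], [0, 0, 6], [0, 0, 6], [0, 0, 6], [0, 0, 6]], rot=[[-36, 18, 0], [-36, 18, 0], [-36, 18, 0], [-36, 18, 0], [-36, 18, 0]])

```text
t: 5.85
ee_pos: [0.5621, -0.1915, 0.1447]
orientation: [[0.039, 0.894, -0.447], [0.059, -0.449, -0.892], [-0.998, 0.009, -0.07]]
wrist_force: [-1.2, -0.6, 0.1]
grip_width: 0.0752
```

```bash
python3 - <<'E'
from h import *
for n,px in(("scene",(226,255)),("top",None)):
    s=arm.snapshot(n)
    if n=="top": 
        save(s,"top5.png",scale=1.4); continue
    b=box(s,px,14,zlo=.036);print(b)
x,y=b[2][0]; a=np.radians(-27); R=near(tool([0,0,-1],[np.cos(a),np.sin(a),0]),np.array(arm.get_obs()["orientation"]))
plan([([x/1000,y/1000,.12],R),([x/1000,y/1000,.005],R)]); o=arm.get_obs();print(o["ee_pos"],o["joints"],o["wrist_force"])
for nme,px in [("red",(281,296)),("grn",(256,413))]: print(nme,box(arm.snapshot("scene"),tuple(int(x/1.4) for x in px),14))
E
```

```text
(465, np.float64(46.44663453057463), ((591.144287109375, -140.20437622070312), (56.12318420410156, 58.73080825805664), 64.41575622558594), array([ 593.0563, -141.3703]))
dp [2.88, 4.94, -2.38] rot [-3.6, 2.2, -0.5] rows>= 2
dp [0.0, 0.0, -11.5] rot [0.0, 0.0, 0.0] rows>= 3
[ 0.5623 -0.1896  0.1438] [-28.8302  22.3001   0.2525  67.7399   4.2197  87.6361] [ 0.0336 -0.5306  0.19  ]
red (288, np.float64(46.45935463011747), ((425.35809326171875, -108.80316162109375), (58.968170166015625, 55.235984802246094), 5.541976451873779), array([ 429.8643, -105.6478]))
grn (529, np.float64(45.981165507143984), ((604.4347534179688, -279.10467529296875), (55.07835388183594, 56.055355072021484), 70.38457489013672), array([ 605.7941, -279.6948]))
```

Request:
drive_tool(dp=[[2.85, 5.05, -5], [2.85, 5.05, -9], [2.85, 5.05, -12], [2.85, 5.05, -13.5], [2.85, 5.05, -14.0]], rot=[[-3.6, 2.2, -0.5], [-3.6, 2.2, -0.5], [-3.6, 2.2, -0.5], [-3.6, 2.2, -0.5], [-3.6, 2.2, -0.5]])

```text
t: 6.55
ee_pos: [0.5879, -0.1418, 0.0001]
orientation: [[-0.003, 0.889, -0.459], [0.006, -0.459, -0.889], [-1.0, -0.006, -0.004]]
wrist_force: [-0.0, -0.3, 0.4]
grip_width: 0.075
```

Request:
drive_tool(dp=[[0, 0, 0], [0, 0, 0], [0, 0, 0], [0, 0, 0], [0, 0, 0]], rot=[[0, 0, 0], [0, 0, 0], [0, 0, 0], [0, 0, 0], [0, 0, 0]], claw=4)

```text
t: 7.05
ee_pos: [0.591, -0.1426, 0.0063]
orientation: [[0.005, 0.889, -0.458], [0.002, -0.458, -0.889], [-1.0, 0.004, -0.004]]
wrist_force: [-7.3, 2.5, 29.9]
grip_width: 0.0404
```

Request:
drive_tool(dp=[[0, 0, 2], [0, 0, 5], [0, 0, 8], [0, 0, 8], [0, 0, 8]], rot=[[0, 0, 0], [0, 0, 8], [0, 0, 16], [0, 0, 22.6], [0, 0, 22.6]])

```text
t: 7.55
ee_pos: [0.5905, -0.1423, 0.0846]
orientation: [[0.003, 0.997, -0.08], [0.002, -0.08, -0.997], [-1.0, 0.002, -0.002]]
wrist_force: [-0.3, 0.7, 0.4]
grip_width: 0.04
```

```bash
python3 - <<'E'
from h import *
s=arm.snapshot("scene"); save(s,"scene6.png",crop=(180,130,320,240),scale=5)
a=np.radians(-4.4); R=near(tool([0,0,-1],[np.cos(a),np.sin(a),0]),np.array(arm.get_obs()["orientation"]))
plan([([.5251,.2815,.088],R),([.5251,.2815,.010],R)]); o=arm.get_obs();print(o["ee_pos"],o["joints"],o["wrist_force"],o["grip_width"])
E
```

```text
dp [-6.48, 42.36, 0.44] rot [-0.2, 0.1, 0.4] rows>= 9
dp [0.0, 0.0, -7.8] rot [0.0, 0.0, 0.0] rows>= 2
[ 0.5899 -0.1421  0.0836] [-21.3244  25.8818  -3.3395  60.7879   0.1693  73.4864] [ 0.5078 -0.1266  0.0508] 0.03986683507363845
```

View pics/scene6.png

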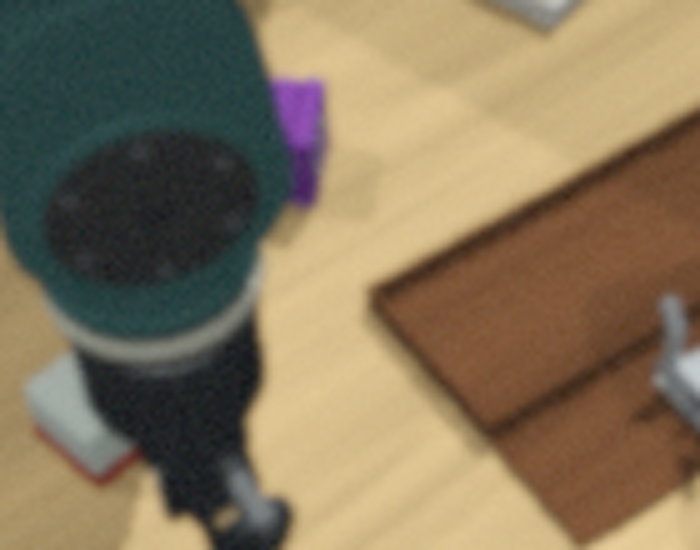

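```bash
python3 - <<'E'
from h import *
s=arm.snapshot("scene"); save(s,"scene7.png",crop=(120,160,320,310),scale=4)
E
```

```text
(no output)
```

View pics/scene7.png

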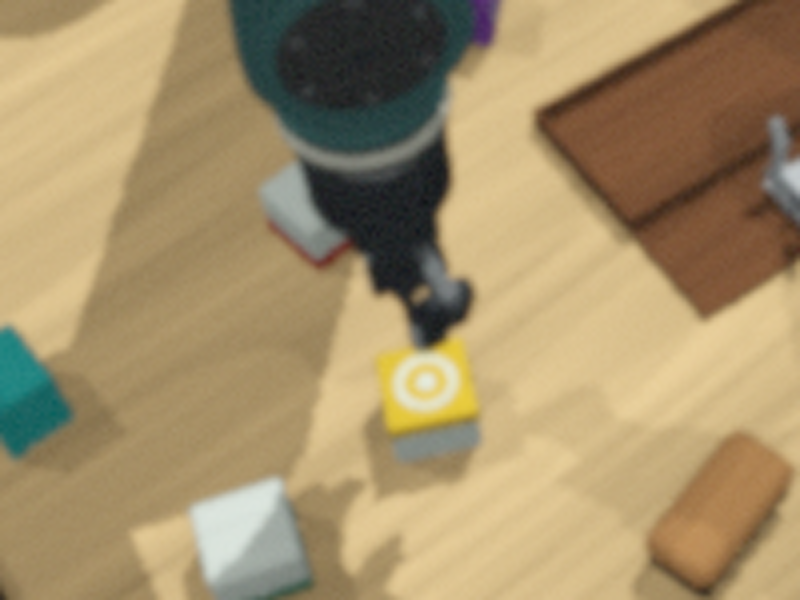

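View 7: the yellow tin is still on the shelf at (227,256) and the fingers above it are empty. Measuring where it is against the fingers.

```bash
python3 - <<'E'
from h import *
for n,px in(("scene",(227,256)),):
    s=arm.snapshot(n); print(box(s,px,14,zlo=.036,zhi=.06))
s=arm.snapshot("top");p=P(s)
q=p.reshape(-1,3);c=s["color"].reshape(-1,3).astype(int)
m=(c[:,0]>150)&(c[:,2]<90)&(c[:,1]>120)&(abs(q[:,0]-.6)<.08)&(abs(q[:,1]+.14)<.08)&(q[:,2]>.03)
print(m.sum(),q[m].mean(0))
o=arm.get_obs();print(o["ee_pos"],o["grip_width"])
# gripper geometry: points near the tool above the tin, from scene view
p=P(arm.snapshot("scene")).reshape(-1,3); w=p[(p[:,2]>.065)&(p[:,2]<.14)&(np.hypot(p[:,0]-.59,p[:,1]+.142)<.08)]
R=o["orientation"]; t=(w-o["ee_pos"])@R*1000
for lo in range(-60,30,10):
    u=t[(t[:,0]>=lo)&(t[:,0]<lo+10)]
    if len(u):print(lo,len(u),u[:,1].min(),u[:,1].max(),u[:,2].min(),u[:,2].max())
E
```

```text
(445, np.float64(46.56888829936678), ((593.9338989257812, -141.45965576171875), (55.951332092285156, 56.57257080078125), 63.40423583984375), array([ 595.3018, -142.5202]))
6 [ 0.6446 -0.1543  0.5644]
[ 0.5893 -0.1417  0.0823] 0.03990810433580692
-60 23 -23.36219543985135 36.50806539449011 -7.062142441686895 11.268858252319394
-50 20 -24.77563213178905 34.67950624968246 -4.014183548066996 11.034170014328899
-40 1 -18.274647807337484 -18.274647807337484 5.03661402253599 5.03661402253599
```

```bash
python3 - <<'E'
from h import *
s=arm.snapshot("scene");K=s["K"];R=np.array(s["orientation"]);e=np.array(s["eye"])
def proj(x):
    c=R.T@(np.array(x)-e); return K[0,2]+K[0,0]*c[0]/-c[2], K[1,2]-K[1,1]*c[1]/-c[2], -c[2]
o=arm.get_obs();T=o["ee_pos"];Q=np.array(o["orientation"])
for off in (0,-.019,-.04,-.06):
    for y in(-.02,0,.02): print(off,y,np.round(proj(T+Q@[off,y,0]),3))
z=s["z_map"]; P_=P(s)
for v in range(222,252,3): print(v,[f"{z[v,u]:.3f}" for u in range(216,244,3)], s["color"][v,228])
E
```

```text
0 -0.02 [219.486 241.159   0.982]
0 0 [223.832 246.968   0.973]
0 0.02 [228.264 252.893   0.963]
-0.019 -0.02 [218.537 236.954   0.967]
-0.019 0 [222.944 242.815   0.957]
-0.019 0.02 [227.44  248.794   0.948]
-0.04 -0.02 [217.454 232.147   0.95 ]
-0.04 0 [221.929 238.066   0.94 ]
-0.04 0.02 [226.497 244.106   0.931]
-0.06 -0.02 [216.384 227.406   0.933]
-0.06 0 [220.928 233.38    0.924]
-0.06 0.02 [225.566 239.478   0.914]
222 ['0.840', '0.831', '0.824', '0.829', '0.835', '1.117', '1.118', '1.115', '1.115', '1.116'] [62 63 62]
225 ['0.847', '0.846', '0.828', '0.832', '0.833', '0.870', '1.110', '1.109', '1.110', '1.108'] [107 112 114]
228 ['0.859', '0.860', '0.841', '0.838', '0.832', '0.834', '1.104', '1.102', '1.102', '1.103'] [118 122 123]
231 ['0.872', '0.862', '0.869', '0.869', '0.832', '0.829', '0.833', '0.833', '1.101', '1.100'] [ 96 100  99]
234 ['0.944', '0.865', '0.870', '1.096', '0.830', '0.827', '0.831', '0.833', '1.090', '1.095'] [73 76 78]
237 ['1.086', '1.088', '0.876', '0.883', '0.822', '0.825', '0.833', '0.851', '1.090', '1.087'] [43 47 52]
240 ['1.084', '1.080', '0.885', '0.882', '0.841', '0.842', '0.858', '0.876', '1.078', '1.079'] [32 33 35]
243 ['1.074', '1.076', '1.077', '0.906', '0.853', '0.873', '1.079', '1.072', '1.074', '1.079'] [24 29 30]
246 ['1.072', '1.071', '1.071', '0.918', '0.909', '0.921', '1.019', '1.069', '1.071', '1.071'] [122 100  45]
249 ['1.015', '1.011', '1.014', '1.012', '1.013', '1.010', '1.013', '1.065', '1.065', '1.065'] [222 219 186]
```

```bash
python3 - <<'E'
from h import *
s=arm.snapshot("scene");p=P(s);o=arm.get_obs()
t=(p-o["ee_pos"])@np.array(o["orientation"])*1000
for v in range(234,249,2): print(v,[t[v,u].round(0).astype(int).tolist() for u in range(222,238,2)])
E
```

```text
234 [[-105, 31, 10], [84, -82, -40], [-130, 51, 9], [-139, 59, 8], [-141, 62, 5], [-140, 64, 2], [-140, 66, -2], [-138, 68, -5]]
236 [[-101, 32, 11], [-90, 28, 5], [-132, 56, 12], [-142, 64, 11], [-140, 65, 8], [-141, 69, 5], [-135, 67, 0], [-131, 67, -5]]
238 [[-90, 30, 11], [-91, 33, 8], [-124, 55, 13], [-135, 64, 12], [-138, 68, 10], [-133, 68, 5], [-126, 66, 0], [-114, 62, -7]]
240 [[-84, 31, 13], [-87, 35, 10], [-107, 49, 11], [-124, 62, 12], [-127, 66, 9], [-118, 63, 4], [-111, 61, -1], [-96, 56, -9]]
242 [[-65, 24, 11], [-69, 29, 8], [-100, 49, 12], [-111, 58, 11], [-112, 61, 8], [-92, 52, 0], [-89, 53, -4], [86, -44, -53]]
244 [[85, -59, -20], [-59, 27, 9], [-91, 48, 13], [-101, 57, 12], [-92, 54, 6], [-54, 35, -7], [83, -40, -45], [85, -37, -50]]
246 [[83, -53, -16], [-51, 27, 10], [-52, 31, 6], [-55, 35, 3], [-50, 34, -1], [40, -14, -27], [37, -9, -30], [38, -6, -34]]
248 [[37, -21, -3], [37, -19, -7], [-41, 29, 7], [39, -14, -15], [37, -10, -19], [40, -8, -24], [37, -4, -27], [38, -1, -31]]
```

The depth data puts the fingertips about 40 mm behind the reported TCP: at tool x ≈ -41 mm, while the tin top sits where expected. That explains the shallow bites. I'll go back in about 30 mm lower and watch the force.

Request:
drive_tool(dp=[[0.3, 0, 0], [0.3, 0, 0], [0.3, 0.0, 0], [0.3, 0.0, -3], [0.3, 0.0, -6]], rot=[[0, 0, -8], [0, 0, -16], [0, 0, -22.6], [0, 0, -22.6], [0, 0, -22.6]], claw=7.5)

```text
t: 8.4
ee_pos: [0.5931, -0.1418, 0.0221]
orientation: [[0.002, 0.889, -0.459], [0.003, -0.459, -0.889], [-1.0, 0.001, -0.003]]
wrist_force: [0.4, -0.5, -0.7]
grip_width: 0.0755
```

Request:
drive_tool(dp=[[0, 0, -1.5], [0, 0, -3], [0, 0, -4], [0, 0, -4.4], [0, 0, -4.4]], rot=[[0, 0, 0], [0, 0, 0], [0, 0, 0], [0, 0, 0], [0, 0, 0]])

```text
t: 8.9
ee_pos: [0.5924, -0.1415, -0.0217]
orientation: [[-0.0, 0.889, -0.458], [0.003, -0.458, -0.889], [-1.0, -0.002, -0.003]]
wrist_force: [0.2, -0.1, 0.1]
grip_width: 0.0749
```

```bash
python3 - <<'E'
from h import *
s=arm.snapshot("scene"); save(s,"scene8.png",crop=(180,190,280,290),scale=5)
p=P(s);o=arm.get_obs();print(o["ee_pos"],o["wrist_force"],o["grip_width"])
E
```

```text
[ 0.5927 -0.1416 -0.0212] [ 0.4969 -0.1826  0.0942] 0.0751467650810081
```

View pics/scene8.png

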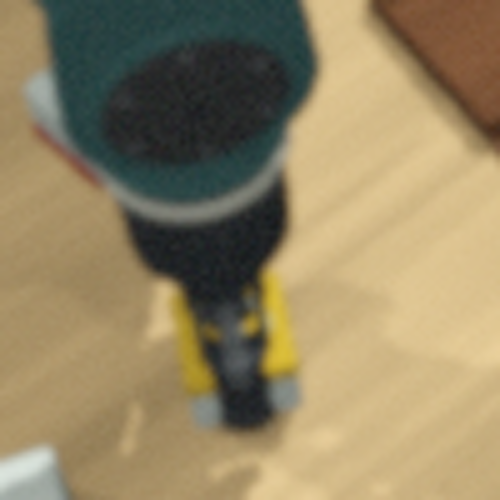

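View 8: with the TCP at -21 mm there's no contact, and the finger now reaches down beside the tin to about its bottom edge (crop 245,425). Closing here.

Request:
drive_tool(dp=[[0, 0, 0], [0, 0, 0], [0, 0, 0], [0, 0, 0], [0, 0, 0]], rot=[[0, 0, 0], [0, 0, 0], [0, 0, 0], [0, 0, 0], [0, 0, 0]], claw=4)

```text
t: 9.45
ee_pos: [0.593, -0.1417, -0.0206]
orientation: [[0.002, 0.889, -0.458], [0.003, -0.458, -0.889], [-1.0, 0.0, -0.003]]
wrist_force: [-1.5, 1.5, 5.3]
grip_width: 0.0552
```

Request:
drive_tool(dp=[[0, 0, 1], [0, 0, 3], [0, 0, 5], [0, 0, 7], [0, 0, 8]], rot=[[0, 0, 0], [0, 0, 0], [0, 0, 8], [0, 0, 16], [0, 0, 22.6]])

```text
t: 9.95
ee_pos: [0.5933, -0.1419, 0.0612]
orientation: [[0.002, 0.997, -0.075], [0.002, -0.075, -0.997], [-1.0, 0.001, -0.002]]
wrist_force: [0.8, 0.3, -1.3]
grip_width: 0.055
```

```bash
python3 - <<'E'
from h import *
s=arm.snapshot("scene"); p=P(s);o=arm.get_obs();print(o["ee_pos"],o["wrist_force"],o["grip_width"])
t=(p-o["ee_pos"])@np.array(o["orientation"])*1000
c=cv2.cvtColor(s["color"],cv2.COLOR_RGB2HSV); m=(c[...,0]>22)&(c[...,0]<32)&(c[...,1]>170)&(c[...,2]>120)
w=p[m];m2=(np.hypot(w[:,0]-.59,w[:,1]+.14)<.07);w=w[m2];print(m2.sum(),w.mean(0),np.percentile(w,[5,95],axis=0))
a=np.radians(-4.4); R=near(tool([0,0,-1],[np.cos(a),np.sin(a),0]),np.array(o["orientation"]))
plan([([.5251,.2815,o["ee_pos"][2]],R)])
E
```

```text
[ 0.5938 -0.142   0.062 ] [-0.4355 -0.0084  0.9932] 0.05505604854963879
90 [ 0.5976 -0.1632  0.1277] [[ 0.5707 -0.17    0.1251]
 [ 0.6202 -0.1513  0.1291]]
dp [-6.87, 42.35, 0.0] rot [-0.1, 0.2, -0.4] rows>= 9
```

Held: width 55 mm, lid 127 mm up. Carrying it to the +y slot.

Request:
drive_tool(dp=[[-2.5, 4, 0.5], [-5, 8, 0.5], [-6.9, 12, 0.5], [-6.9, 16, 0.5], [-6.9, 20, 0.5]], rot=[[0, 0, 0], [0, 0, 0], [0, 0, 0], [0, 0, 0], [0, 0, 0]])

```text
t: 10.5
ee_pos: [0.5229, 0.0598, 0.0641]
orientation: [[-0.0, 0.996, -0.084], [0.003, -0.084, -0.996], [-1.0, -0.0, -0.003]]
wrist_force: [1.7, -0.9, -0.9]
grip_width: 0.0552
```

Request:
drive_tool(dp=[[0, 5, 0], [0, 10, 0], [0, 15, 0], [0, 19.5, 0], [0, 22.35, 0]], rot=[[0, 0, 0], [0, 0, 0], [0, 0, 0], [0, 0, 0], [0, 0, 0]])

```text
t: 11.0
ee_pos: [0.523, 0.285, 0.0637]
orientation: [[-0.001, 0.997, -0.082], [0.004, -0.082, -0.997], [-1.0, -0.001, -0.004]]
wrist_force: [0.6, -0.5, -2.1]
grip_width: 0.055
```

```bash
python3 - <<'E'
from h import *
o=arm.get_obs();print(o["ee_pos"],o["wrist_force"],o["grip_width"],o["joints"])
a=np.radians(-4.4); R=near(tool([0,0,-1],[np.cos(a),np.sin(a),0]),np.array(o["orientation"]))
plan([([.5251,.2815,-.0145],R)])
s=arm.snapshot("scene");p=P(s);c=cv2.cvtColor(s["color"],cv2.COLOR_RGB2HSV); m=(c[...,0]>22)&(c[...,0]<32)&(c[...,1]>170)&(c[...,2]>120)
w=p[m];m2=(np.hypot(w[:,0]-.525,w[:,1]-.28)<.07);w=w[m2];print(m2.sum(),w.mean(0),np.percentile(w,[5,95],axis=0))
print("grn",box(s,(183,295),14),"red",box(s,(200,211),14))
E
```

```text
[0.523  0.285  0.0637] [ 0.5668 -0.5493 -2.0938] 0.055011949071367805 [ 20.6346  25.5919  -7.1675  57.1945   0.2098 115.3105]
dp [0.21, -0.35, -7.82] rot [-0.2, -0.0, 0.3] rows>= 2
58 [0.5232 0.263  0.1287] [[0.4991 0.2555 0.1236]
 [0.5494 0.2901 0.1316]]
grn (524, np.float64(46.003032415650736), ((604.8423461914062, -279.35345458984375), (55.1732177734375, 55.76156997680664), 70.57635498046875), array([ 605.7952, -279.6004])) red (347, np.float64(46.36969720097361), ((425.6148986816406, -109.81671905517578), (56.29712677001953, 55.149879455566406), 6.1895904541015625), array([ 426.772, -109.94 ]))
```

Lowering slowly, then releasing.

Request:
drive_tool(dp=[[0.2, 0, -2.5], [0.2, 0, -5], [0.2, 0, -6.8], [0.2, 0, -7.4], [0.2, 0, -7.75]], rot=[[0, 0, 0], [0, 0, 0], [0, 0, 0], [0, 0, 0], [0, 0, 0]])

```text
t: 11.55
ee_pos: [0.5254, 0.2818, -0.0141]
orientation: [[-0.001, 0.997, -0.082], [0.003, -0.082, -0.997], [-1.0, -0.002, -0.003]]
wrist_force: [0.2, 0.1, -0.9]
grip_width: 0.0549
```

Request:
drive_tool(dp=[[0, 0, -0.05], [0, 0, -0.05], [0, 0, -0.05], [0, 0, -0.05], [0, 0, -0.05]], rot=[[0, 0, 0], [0, 0, 0], [0, 0, 0], [0, 0, 0], [0, 0, 0]], claw=6.6)

```text
t: 12.05
ee_pos: [0.5257, 0.282, -0.0142]
orientation: [[-0.0, 0.997, -0.081], [0.003, -0.081, -0.997], [-1.0, -0.001, -0.003]]
wrist_force: [0.5, -0.0, -0.4]
grip_width: 0.066
```

Request:
drive_tool(dp=[[0, 0, 2], [0, 0, 6], [0, 0, 11], [0, -2, 15], [0, -4, 18]], rot=[[0, 0, 0], [0, 0, 0], [0, 0, 0], [0, 0, 0], [0, 0, 0]])

```text
t: 12.55
ee_pos: [0.5259, 0.2419, 0.1684]
orientation: [[0.002, 0.997, -0.08], [0.004, -0.08, -0.997], [-1.0, 0.001, -0.004]]
wrist_force: [0.2, -0.2, -0.5]
grip_width: 0.066
```

```bash
cat >> h.py <<'E'
def tip2(c,phi,lean=45,deep=.052,H=.046,W=.056,n=15,a1=90,lift=.0005):
    """grasp to tip the box at c towards the compass direction phi (deg); H height now, W its length along phi"""
    u=np.array([np.cos(np.radians(phi)),np.sin(np.radians(phi)),0]); ax=np.cross([0,0,1],u)
    d=u*np.sin(np.radians(lean))-np.array([0,0,np.cos(np.radians(lean))])
    R=near(tool(d,ax),np.array(arm.get_obs()["orientation"])); d=R[:,0]; c=np.array([c[0],c[1],H/2])
    print("pre,in:"); p,R=plan([(c+d*(deep-.11),R),(c+d*deep,R)])
    print("pivot:"); arc(np.append((c+u*W/2)[:2],-0.0),ax,0,a1,n,p,R)
E
python3 - <<'E'
from h import *
s=arm.snapshot("scene"); o=arm.get_obs();print(o["ee_pos"])
p=P(s);m=(abs(p[...,0]-.52)<.06)&(abs(p[...,1]-.28)<.05)&(p[...,2]>.042)&(p[...,2]<.06)
q=p[m];print(len(q),q[:,2].mean(),cv2.minAreaRect((q[:,:2]*1000).astype(np.float32)))
tip2([.425,-.110],6)
E
```

```text
[0.5273 0.2397 0.1724]
311 0.04989998220801733 ((528.8048706054688, 280.4356384277344), (58.56935119628906, 59.28947448730469), 84.30377960205078)
pre,in:
dp [-14.31, -35.4, -10.83] rot [34.8, -33.5, -74.9] rows>= 11
dp [7.74, 0.81, -7.78] rot [0.0, 0.0, 0.0] rows>= 3
pivot:
dp [[-0.15, -0.02, -0.08], [-0.3, -0.03, -0.15], [-0.47, -0.05, -0.2], [-0.63, -0.07, -0.24], [-0.8, -0.08, -0.25]] 
rot [[-0.6, 6.0, 0.0], [-1.3, 11.9, 0.0], [-1.9, 17.9, 0.0], [-2.5, 23.9, 0.0], [-3.1, 29.8, 0.0]]
dp [[-0.17, -0.02, 0.0], [-0.34, -0.04, 0.02], [-0.5, -0.05, 0.06], [-0.67, -0.07, 0.11], [-0.82, -0.09, 0.18]] 
rot [[-0.6, 6.0, 0.0], [-1.3, 11.9, 0.0], [-1.9, 17.9, 0.0], [-2.5, 23.9, 0.0], [-3.1, 29.8, 0.0]]
dp [[-0.15, -0.02, 0.09], [-0.28, -0.03, 0.19], [-0.41, -0.04, 0.3], [-0.52, -0.05, 0.43], [-0.62, -0.07, 0.57]] 
rot [[-0.6, 6.0, 0.0], [-1.3, 11.9, 0.0], [-1.9, 17.9, 0.0], [-2.5, 23.9, 0.0], [-3.1, 29.8, 0.0]]
```

The yellow tin is flat in the tray: top at 50 mm, 51 expected. Next, the red one.

Request:
drive_tool(dp=[[-7, -18, 0], [-7, -18, 0], [-7, -18, 0], [-7, -18, 0], [-7, -18, 0]], rot=[[17.4, -16.7, -37.4], [17.4, -16.7, -37.4], [17.4, -16.7, -37.4], [17.4, -16.7, -37.4], [17.4, -16.7, -37.4]], claw=7.5)

```text
t: 13.1
ee_pos: [0.4545, 0.0589, 0.1656]
orientation: [[0.341, 0.731, -0.591], [0.182, -0.668, -0.721], [-0.922, 0.138, -0.361]]
wrist_force: [1.6, 1.0, -0.1]
grip_width: 0.0751
```

Request:
drive_tool(dp=[[-7.3, -17.4, -4], [-7.3, -17.4, -6], [-7.3, -17.4, -8], [-7.3, -17.4, -10], [-7.3, -17.4, -10.8]], rot=[[17.4, -16.7, -37.4], [17.4, -16.7, -37.4], [17.4, -16.7, -37.4], [17.4, -16.7, -37.4], [17.4, -16.7, -37.4]])

```text
t: 13.6
ee_pos: [0.398, -0.0811, 0.0877]
orientation: [[0.581, 0.364, -0.728], [0.16, -0.928, -0.337], [-0.798, 0.079, -0.597]]
wrist_force: [0.8, -1.2, -0.5]
grip_width: 0.0749
```

```bash
python3 - <<'E'
from h import *
o=arm.get_obs();print(o["ee_pos"],o["joints"])
s=arm.snapshot("scene"); print("grn",box(s,(183,295),14),"red",box(s,(200,211),14,zhi=.055))
tip2([.425,-.110],6)
E
```

```text
[ 0.398  -0.0811  0.0877] [-51.3563  -7.4846 -58.7275  22.1677  33.5775 110.7304]
grn (524, np.float64(45.90846514991709), ((603.9754638671875, -278.72314453125), (55.07520294189453, 56.758480072021484), 70.07682800292969), array([ 605.9639, -279.4973])) red (351, np.float64(46.13248000741061), ((425.5067138671875, -108.89253234863281), (55.984657287597656, 54.99209976196289), 5.775375843048096), array([ 426.7101, -110.1573]))
pre,in:
dp [-1.08, -3.14, -1.98] rot [6.0, -7.1, -14.5] rows>= 3
dp [7.74, 0.81, -7.78] rot [0.0, 0.0, 0.0] rows>= 3
pivot:
dp [[-0.15, -0.02, -0.08], [-0.3, -0.03, -0.15], [-0.47, -0.05, -0.2], [-0.63, -0.07, -0.24], [-0.8, -0.08, -0.25]] 
rot [[-0.6, 6.0, 0.0], [-1.3, 11.9, 0.0], [-1.9, 17.9, 0.0], [-2.5, 23.9, 0.0], [-3.1, 29.8, 0.0]]
dp [[-0.17, -0.02, 0.0], [-0.34, -0.04, 0.02], [-0.5, -0.05, 0.06], [-0.67, -0.07, 0.11], [-0.82, -0.09, 0.18]] 
rot [[-0.6, 6.0, 0.0], [-1.3, 11.9, 0.0], [-1.9, 17.9, 0.0], [-2.5, 23.9, 0.0], [-3.1, 29.8, 0.0]]
dp [[-0.15, -0.02, 0.09], [-0.28, -0.03, 0.19], [-0.41, -0.04, 0.3], [-0.52, -0.05, 0.43], [-0.62, -0.07, 0.57]] 
rot [[-0.6, 6.0, 0.0], [-1.3, 11.9, 0.0], [-1.9, 17.9, 0.0], [-2.5, 23.9, 0.0], [-3.1, 29.8, 0.0]]
```

Request:
drive_tool(dp=[[-0.5, -3.1, -2], [-0.5, -3.1, -2], [-0.5, -3.1, -2], [-0.5, -3.1, -2], [-0.5, -3.1, -2]], rot=[[6.0, -7.1, -14.5], [6.0, -7.1, -14.5], [6.0, -7.1, -14.5], [6.0, -7.1, -14.5], [6.0, -7.1, -14.5]])

```text
t: 14.15
ee_pos: [0.3927, -0.1146, 0.0757]
orientation: [[0.695, 0.126, -0.708], [0.088, -0.992, -0.09], [-0.714, 0.0, -0.701]]
wrist_force: [0.7, -0.1, -0.0]
grip_width: 0.0748
```

```bash
python3 - <<'E'
from h import *
o=arm.get_obs();print(o["ee_pos"],o["joints"],o["wrist_force"])
tip2([.425,-.110],6)
E
```

```text
[ 0.3927 -0.1146  0.0757] [-62.0766  -6.2293 -67.4185   9.6772  40.9553 117.8821] [ 0.7393 -0.1371 -0.0101]
pre,in:
dp [-0.85, 0.03, -1.16] rot [0.1, -0.5, -1.2] rows>= 1
dp [7.74, 0.81, -7.78] rot [0.0, 0.0, 0.0] rows>= 3
pivot:
dp [[-0.15, -0.02, -0.08], [-0.3, -0.03, -0.15], [-0.47, -0.05, -0.2], [-0.63, -0.07, -0.24], [-0.8, -0.08, -0.25]] 
rot [[-0.6, 6.0, 0.0], [-1.3, 11.9, 0.0], [-1.9, 17.9, 0.0], [-2.5, 23.9, 0.0], [-3.1, 29.8, 0.0]]
dp [[-0.17, -0.02, 0.0], [-0.34, -0.04, 0.02], [-0.5, -0.05, 0.06], [-0.67, -0.07, 0.11], [-0.82, -0.09, 0.18]] 
rot [[-0.6, 6.0, 0.0], [-1.3, 11.9, 0.0], [-1.9, 17.9, 0.0], [-2.5, 23.9, 0.0], [-3.1, 29.8, 0.0]]
dp [[-0.15, -0.02, 0.09], [-0.28, -0.03, 0.19], [-0.41, -0.04, 0.3], [-0.52, -0.05, 0.43], [-0.62, -0.07, 0.57]] 
rot [[-0.6, 6.0, 0.0], [-1.3, 11.9, 0.0], [-1.9, 17.9, 0.0], [-2.5, 23.9, 0.0], [-3.1, 29.8, 0.0]]
```

Joint 3 is right at its limit here, but driving outward along the tool relieves that.

Request:
drive_tool(dp=[[2, 0.2, -1.5], [3.5, 0.4, -3.5], [5, 0.6, -5.5], [6, 0.8, -7.5], [6.8, 0.85, -8.7]], rot=[[0, -0.5, -1.2], [0, -0.5, -1.2], [0, -0.5, -1.2], [0, -0.5, -1.2], [0, -0.5, -1.2]])

```text
t: 14.65
ee_pos: [0.4795, -0.1304, 0.0168]
orientation: [[0.671, 0.131, -0.73], [0.106, -0.991, -0.08], [-0.734, -0.024, -0.679]]
wrist_force: [0.1, -0.4, -0.1]
grip_width: 0.0751
```

```bash
python3 - <<'E'
from h import *
s=arm.snapshot("scene"); save(s,"scene9.png",crop=(130,130,290,250),scale=5)
o=arm.get_obs();print(o["ee_pos"],o["joints"],o["wrist_force"])
tip2([.425,-.110],6)
E
```

```text
[ 0.4804 -0.1309  0.0161] [-47.2622  11.2817 -67.3299 -15.8278  34.385  134.347 ] [ 1.0645 -0.8153  1.554 ]
pre,in:
dp [-9.62, 1.67, 4.8] rot [-1.1, -2.4, -1.5] rows>= 3
dp [7.74, 0.81, -7.78] rot [0.0, 0.0, 0.0] rows>= 3
pivot:
dp [[-0.15, -0.02, -0.08], [-0.3, -0.03, -0.15], [-0.47, -0.05, -0.2], [-0.63, -0.07, -0.24], [-0.8, -0.08, -0.25]] 
rot [[-0.6, 6.0, 0.0], [-1.3, 11.9, 0.0], [-1.9, 17.9, 0.0], [-2.5, 23.9, 0.0], [-3.1, 29.8, 0.0]]
dp [[-0.17, -0.02, 0.0], [-0.34, -0.04, 0.02], [-0.5, -0.05, 0.06], [-0.67, -0.07, 0.11], [-0.82, -0.09, 0.18]] 
rot [[-0.6, 6.0, 0.0], [-1.3, 11.9, 0.0], [-1.9, 17.9, 0.0], [-2.5, 23.9, 0.0], [-3.1, 29.8, 0.0]]
dp [[-0.15, -0.02, 0.09], [-0.28, -0.03, 0.19], [-0.41, -0.04, 0.3], [-0.52, -0.05, 0.43], [-0.62, -0.07, 0.57]] 
rot [[-0.6, 6.0, 0.0], [-1.3, 11.9, 0.0], [-1.9, 17.9, 0.0], [-2.5, 23.9, 0.0], [-3.1, 29.8, 0.0]]
```

View pics/scene9.png

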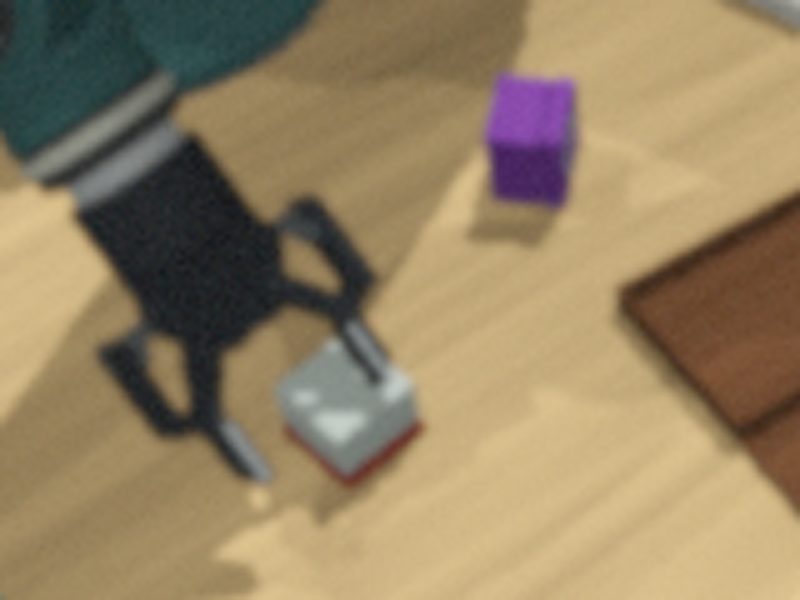

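View 9: joint 3 pinned at its limit has pushed the tool off to the side; the fingers straddle nothing and one sits over the red tin (crop 375,380). I'll back off upward. Then I'll carry the tin, still upside down, to (0.57, 0.0), where there's room to tip it sideways.

Request:
drive_tool(dp=[[0, 0, 3], [0, 0, 7], [0, 0, 10], [0, 0, 12], [0, 0, 13]], rot=[[0, 0, 0], [0, 0, 0], [0, 8, 0], [0, 16, 0], [0, 24, 0]])

```text
t: 15.2
ee_pos: [0.4785, -0.1314, 0.143]
orientation: [[0.428, 0.115, -0.896], [0.106, -0.991, -0.077], [-0.897, -0.062, -0.437]]
wrist_force: [0.7, -0.7, -1.7]
grip_width: 0.0752
```

```bash
python3 - <<'E'
from h import *
o=arm.get_obs();print(o["ee_pos"],o["joints"],o["wrist_force"])
s=arm.snapshot("scene");b=box(s,(199,211),15,zhi=.055); print(b)
a=np.radians(6);j=[np.cos(a),np.sin(a),0]
R=tool([0,0,-1],j)
for Q in(R,R@np.diag([1,-1,-1])): plan([([.4255,-.11,.14],Q)])
E
```

```text
[ 0.4785 -0.1314  0.143 ] [-38.38    -0.07   -35.7248  37.5924  20.4137 138.8538] [ 0.7047 -0.7117 -1.7275]
(350, np.float64(46.30419973855571), ((424.5854187011719, -109.41634368896484), (57.70547866821289, 54.79765701293945), 4.612051010131836), array([ 426.668 , -110.1746]))
dp [-5.52, 2.26, -0.73] rot [-24.6, 14.8, 88.5] rows>= 11
dp [-5.52, 2.26, -0.73] rot [14.8, 24.6, -88.2] rows>= 11
```

Request:
drive_tool(dp=[[-5.5, 2.2, 0], [-5.5, 2.2, 0], [-5.5, 2.2, 0], [-5.5, 2.2, 0], [-5.5, 2.2, 0]], rot=[[-11.4, 6.9, 41], [-11.4, 6.9, 41], [-11.4, 6.9, 41], [-11.4, 6.9, 41], [-11.4, 6.9, 41]])

```text
t: 15.75
ee_pos: [0.4243, -0.1099, 0.1412]
orientation: [[0.214, 0.742, -0.635], [0.157, -0.668, -0.727], [-0.964, 0.057, -0.259]]
wrist_force: [-0.2, 0.0, 0.2]
grip_width: 0.0749
```

Request:
drive_tool(dp=[[0, 0, -1], [0, 0, -1], [0, 0, -1], [0, 0, -1], [0, 0, -1]], rot=[[-11.4, 6.9, 41], [-11.4, 6.9, 41], [-11.4, 6.9, 41], [-11.4, 6.9, 41], [-11.4, 6.9, 41]])

```text
t: 16.25
ee_pos: [0.4243, -0.11, 0.1312]
orientation: [[0.018, 1.0, -0.007], [0.04, -0.008, -0.999], [-0.999, 0.017, -0.04]]
wrist_force: [0.4, -0.1, 0.2]
grip_width: 0.0753
```

```bash
python3 - <<'E'
from h import *
o=arm.get_obs();print(o["ee_pos"],o["joints"],o["wrist_force"])
a=np.radians(6);j=[np.cos(a),np.sin(a),0]
R=near(tool([0,0,-1],j),np.array(o["orientation"]))
plan([([.4255,-.11,-.022],R)])
E
```

```text
[ 0.4243 -0.11    0.1312] [-27.0895   8.2662 -21.7879  60.0866   2.4958  63.3284] [ 0.3961 -0.0616  0.2406]
dp [0.12, 0.0, -15.32] rot [-2.3, 0.9, 6.4] rows>= 4
```

I'll slide it along the shelf rather than lift it, since the lid is underneath.

Request:
drive_tool(dp=[[0.1, 0, -5], [0.1, 0, -10], [0.1, 0, -13], [0.1, 0, -14.8], [0.1, 0, -15.4]], rot=[[-2.3, 0.9, 6.4], [-2.3, 0.9, 6.4], [-2.3, 0.9, 6.4], [-2.3, 0.9, 6.4], [-2.3, 0.9, 6.4]])

```text
t: 16.75
ee_pos: [0.4242, -0.1095, -0.0242]
orientation: [[-0.001, 0.995, 0.098], [0.003, 0.098, -0.995], [-1.0, -0.001, -0.003]]
wrist_force: [-0.2, 0.2, 0.5]
grip_width: 0.0751
```

Request:
drive_tool(dp=[[0, 0, 0], [0, 0, 0], [0, 0, 0], [0, 0, 0], [0, 0, 0]], rot=[[0, 0, 0], [0, 0, 0], [0, 0, 0], [0, 0, 0], [0, 0, 0]], claw=4)

```text
t: 17.25
ee_pos: [0.4267, -0.1112, -0.022]
orientation: [[0.004, 0.995, 0.096], [0.001, 0.096, -0.995], [-1.0, 0.004, -0.001]]
wrist_force: [-1.5, 1.3, 9.9]
grip_width: 0.0549
```

Request:
drive_tool(dp=[[1.5, 1, 0], [3, 2.2, 0], [4.5, 3.4, 0], [6, 4.6, 0], [7.2, 5.5, 0]], rot=[[0, 0, -1], [0, 0, -2], [0, 0, -3], [0, 0, -4.5], [0, 0, -6]])

```text
t: 17.75
ee_pos: [0.4989, -0.0559, -0.022]
orientation: [[0.003, 1.0, -0.01], [-0.0, -0.01, -1.0], [-1.0, 0.003, 0.0]]
wrist_force: [-6.3, -5.8, 12.1]
grip_width: 0.0553
```

Request:
drive_tool(dp=[[1.5, 1, 0], [3, 2.2, 0], [4.5, 3.4, 0], [6, 4.6, 0], [7.2, 5.5, 0]], rot=[[0, 0, 0], [0, 0, 0], [0, 0, 0], [0, 0, 0], [0, 0, 0]])

```text
t: 18.25
ee_pos: [0.5708, -0.0007, -0.0221]
orientation: [[0.003, 1.0, -0.009], [0.0, -0.009, -1.0], [-1.0, 0.003, -0.0]]
wrist_force: [-4.1, -4.3, 10.3]
grip_width: 0.055
```

```bash
python3 - <<'E'
from h import *
o=arm.get_obs();print(o["ee_pos"],o["orientation"],o["joints"],o["wrist_force"],o["grip_width"])
E
```

```text
[ 0.5708 -0.0007 -0.0221] [[ 0.0027  1.     -0.0086]
 [ 0.0002 -0.0086 -1.    ]
 [-1.      0.0027 -0.0002]] [ -8.2716  27.8939 -18.4921  43.4644   0.0343  82.2191] [-4.1074 -4.2655 10.3069] 0.05501909804808215
```

Request:
drive_tool(dp=[[0, 0, 0], [0, 0, 0.0], [0, 0, 3], [0, 0, 7], [0, 0, 11]], rot=[[0, 0, 0], [0, 0, 0], [0, 0, 0], [0, 0, 0], [0, 0, 0]], claw=7.2)

```text
t: 18.75
ee_pos: [0.5691, -0.0014, 0.0884]
orientation: [[0.001, 1.0, -0.009], [0.001, -0.009, -1.0], [-1.0, 0.001, -0.001]]
wrist_force: [0.8, -0.4, -0.3]
grip_width: 0.0722
```

```bash
python3 - <<'E'
from h import *
s=arm.snapshot("scene"); p=P(s)
m=(abs(p[...,0]-.571)<.06)&(abs(p[...,1])<.05)&(p[...,2]>.036)&(p[...,2]<.055); q=p[m];print(len(q),q[:,2].mean(),cv2.minAreaRect((q[:,:2]*1000).astype(np.float32)))
tip2([.571,.0],-90,deep=.049)
E
```

```text
406 0.04440049383516388 ((575.6150512695312, 1.925271987915039), (55.34186553955078, 56.00453186035156), 88.38677978515625)
pre,in:
dp [-0.09, 4.49, -2.87] rot [-45.0, 0.7, 0.3] rows>= 6
dp [0.0, -7.78, -7.78] rot [0.0, 0.0, 0.0] rows>= 3
pivot:
dp [[0.0, 0.13, -0.06], [0.0, 0.26, -0.11], [0.0, 0.39, -0.15], [0.0, 0.53, -0.17], [0.0, 0.67, -0.18]] 
rot [[6.0, 0.0, -0.0], [12.0, 0.0, -0.0], [18.0, 0.0, -0.0], [24.0, 0.0, -0.0], [30.0, 0.0, -0.0]]
dp [[0.0, 0.14, 0.01], [0.0, 0.28, 0.03], [0.0, 0.41, 0.07], [0.0, 0.54, 0.12], [0.0, 0.67, 0.18]] 
rot [[6.0, 0.0, -0.0], [12.0, 0.0, -0.0], [18.0, 0.0, -0.0], [24.0, 0.0, -0.0], [30.0, 0.0, -0.0]]
dp [[0.0, 0.12, 0.08], [0.0, 0.23, 0.17], [0.0, 0.32, 0.27], [0.0, 0.41, 0.38], [0.0, 0.49, 0.49]] 
rot [[6.0, 0.0, -0.0], [12.0, 0.0, -0.0], [18.0, 0.0, -0.0], [24.0, 0.0, -0.0], [30.0, 0.0, -0.0]]
```

Request:
drive_tool(dp=[[0.2, 4.5, 0], [0.2, 4.5, 0], [0.2, 4.5, 0], [0.2, 4.5, 0], [0.2, 4.5, 0]], rot=[[-40, 0.6, 0.3], [-40, 0.6, 0.3], [-40, 0.6, 0.3], [-40, 0.6, 0.3], [-40, 0.6, 0.3]])

```text
t: 19.3
ee_pos: [0.5722, 0.0443, 0.0881]
orientation: [[-0.003, 1.0, -0.0], [-0.646, -0.002, -0.763], [-0.763, -0.002, 0.646]]
wrist_force: [0.2, -0.8, -0.7]
grip_width: 0.0723
```

Request:
drive_tool(dp=[[0, 0, -2.9], [0, -1.5, -4.4], [0, -3.5, -6.4], [0, -5.5, -8.4], [0, -7.5, -10.4]], rot=[[-5, 0, 0], [-5, 0, 0], [-5, 0, 0], [-5, 0, 0], [-5, 0, 0]])

```text
t: 19.8
ee_pos: [0.5716, -0.0323, -0.0175]
orientation: [[-0.006, 1.0, -0.0], [-0.706, -0.005, -0.708], [-0.708, -0.004, 0.706]]
wrist_force: [1.0, -0.0, -0.5]
grip_width: 0.0723
```

```bash
python3 - <<'E'
from h import *
o=arm.get_obs();print(o["ee_pos"],o["orientation"],o["joints"],o["wrist_force"],o["grip_width"])
s=arm.snapshot("scene"); save(s,"scene10.png",crop=(180,130,320,240),scale=5)
R=near(tool([0,-1,-1],[1,0,0]),np.array(o["orientation"])); plan([(np.array([.571,0,.023])+R[:,0]*.049,R)])
E
```

```text
[ 0.5716 -0.0323 -0.0175] [[-0.0061  1.     -0.0003]
 [-0.7062 -0.0046 -0.7079]
 [-0.7079 -0.0041  0.7063]] [ 11.1943  38.8577 -14.0401  48.5302 -43.759  105.9601] [ 1.0325 -0.0494 -0.5185] 0.07231300036722746
dp [0.1, 0.02, 0.84] rot [-0.0, -0.4, 0.4] rows>= 1
```

View pics/scene10.png

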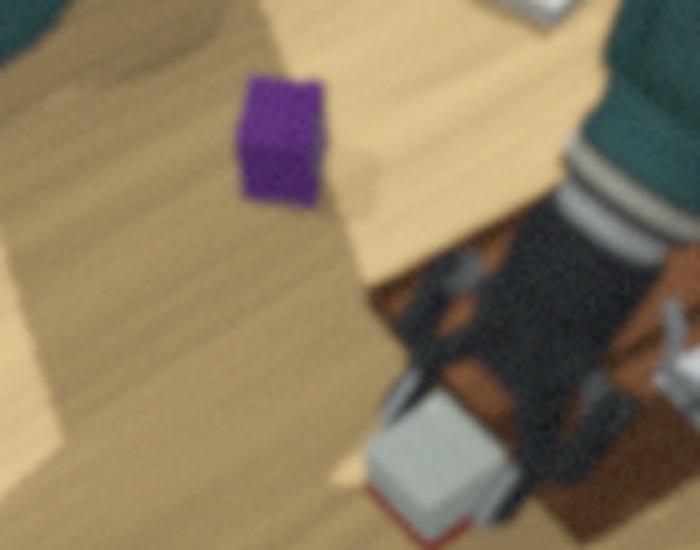

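View 10: the fingers straddle the red tin with clearance on both sides. Raising 6 mm, closing and tipping the first third.

Request:
drive_tool(dp=[[0.1, 0, 0.7], [0.1, 0, 0.8], [0.1, 0, 0.8], [0.1, 0, 0.8], [0.1, 0, 0.8]], rot=[[0, 0, 0], [0, 0, 0], [0, 0, 0], [0, 0, 0], [0, 0, 0]])

```text
t: 20.35
ee_pos: [0.5735, -0.0305, -0.0085]
orientation: [[-0.005, 1.0, -0.0], [-0.706, -0.004, -0.708], [-0.708, -0.003, 0.706]]
wrist_force: [-0.3, -0.3, -0.2]
grip_width: 0.0717
```

Request:
drive_tool(dp=[[0, 0, 0], [0, 0, 0], [0, 0, 0], [0, 0, 0], [0, 0, 0]], rot=[[0, 0, 0], [0, 0, 0], [0, 0, 0], [0, 0, 0], [0, 0, 0]], claw=4)

```text
t: 20.85
ee_pos: [0.5733, -0.0307, -0.0086]
orientation: [[-0.005, 1.0, -0.0], [-0.706, -0.004, -0.708], [-0.708, -0.003, 0.706]]
wrist_force: [-1.6, 5.2, 5.4]
grip_width: 0.0551
```

Request:
drive_tool(dp=[[0.0, 0.13, -0.04], [0.0, 0.26, -0.08], [0.0, 0.39, -0.1], [0.0, 0.53, -0.12], [0.0, 0.67, -0.13]], rot=[[6.0, 0.0, 0.0], [12.0, 0.0, 0.0], [18.0, 0.0, 0.0], [24.0, 0.0, 0.0], [30.0, 0.0, 0.0]])

```text
t: 21.35
ee_pos: [0.5733, -0.0239, -0.0097]
orientation: [[-0.004, 1.0, -0.0], [-0.253, -0.001, -0.967], [-0.967, -0.004, 0.253]]
wrist_force: [0.4, 0.1, -2.6]
grip_width: 0.055
```

Request:
drive_tool(dp=[[0.0, 0.14, -0.04], [0.0, 0.28, -0.02], [0.0, 0.41, 0.02], [0.0, 0.54, 0.07], [0.0, 0.67, 0.13]], rot=[[6.0, 0.0, 0.0], [12.0, 0.0, 0.0], [18.0, 0.0, 0.0], [24.0, 0.0, 0.0], [30.0, 0.0, 0.0]])

```text
t: 21.85
ee_pos: [0.5736, -0.0178, -0.0082]
orientation: [[-0.004, 1.0, -0.0], [0.264, 0.001, -0.965], [-0.965, -0.004, -0.264]]
wrist_force: [0.7, 0.3, -2.3]
grip_width: 0.0547
```

Request:
drive_tool(dp=[[0.0, 0.12, 0.08], [0.0, 0.23, 0.17], [0.0, 0.32, 0.27], [0.0, 0.41, 0.38], [0.0, 0.49, 0.49]], rot=[[6.0, 0.0, 0.0], [12.0, 0.0, 0.0], [18.0, 0.0, 0.0], [24.0, 0.0, 0.0], [30.0, 0.0, 0.0]])

```text
t: 22.35
ee_pos: [0.5735, -0.0132, -0.0036]
orientation: [[-0.004, 1.0, -0.0], [0.71, 0.003, -0.704], [-0.704, -0.003, -0.71]]
wrist_force: [-0.4, 0.0, -2.7]
grip_width: 0.0551
```

```bash
python3 - <<'E'
from h import *
o=arm.get_obs();print(o["ee_pos"],o["orientation"],o["joints"],o["wrist_force"],o["grip_width"])
s=arm.snapshot("scene"); p=P(s);c=cv2.cvtColor(s["color"],cv2.COLOR_RGB2HSV)
m=((c[...,0]<8)|(c[...,0]>172))&(c[...,1]>130)&(abs(p[...,0]-.57)<.06)&(abs(p[...,1])<.1)&(p[...,2]>0); q=p[m];print(m.sum(),np.percentile(q,[5,50,95],axis=0))
m=(abs(p[...,0]-.571)<.05)&(abs(p[...,1]+.05)<.07)&(p[...,2]>.05)&(p[...,2]<.063)&(c[...,1]<60)&(c[...,2]>110);q=p[m];print(len(q),q.mean(0),cv2.minAreaRect((q[:,:2]*1000).astype(np.float32)))
E
```

```text
[ 0.5735 -0.0132 -0.0036] [[-0.0041  1.     -0.0004]
 [ 0.7104  0.0026 -0.7038]
 [-0.7038 -0.0032 -0.7104]] [-30.3972  42.8224  -4.6486  69.8119  37.6409  50.0737] [-0.3679  0.0008 -2.6917] 0.055068570785014204
57 [[ 0.5545 -0.0319  0.0437]
 [ 0.5811 -0.0296  0.0557]
 [ 0.6041 -0.0255  0.0578]]
257 [ 0.5756 -0.0516  0.0552] ((576.6890258789062, -51.10484313964844), (68.52091217041016, 34.24162673950195), 0.14620696008205414)
```

The red tin is on its side with the lid toward +y, top at 55 mm. Releasing, then re-leaning for the second quarter turn.

Request:
drive_tool(dp=[[0, 0, -0.05], [0, 0, -0.05], [0, 0, -0.05], [0, -3.5, 3.5], [0, -7, 7.5]], rot=[[0, 0, 0], [0, 0, 0], [0, 0, 0], [0, 0, 0], [0, 0, 0]], claw=7.2)

```text
t: 22.9
ee_pos: [0.5724, -0.0801, 0.0698]
orientation: [[-0.008, 1.0, 0.0], [0.708, 0.006, -0.706], [-0.706, -0.006, -0.708]]
wrist_force: [0.4, -1.2, -1.5]
grip_width: 0.0723
```

Request:
drive_tool(dp=[[0, 0, 4], [0, 2, 6], [0, 3.5, 6], [0, 3.5, 6], [0, 3.5, 6]], rot=[[-8.5, 0, 0], [-17, 0, 0], [-25.5, 0, 0], [-34, 0, 0], [-42.5, 0, 0]])

```text
t: 23.4
ee_pos: [0.5737, -0.0452, 0.1309]
orientation: [[-0.001, 1.0, -0.0], [0.038, -0.0, -0.999], [-0.999, -0.001, -0.038]]
wrist_force: [0.5, -0.4, -0.6]
grip_width: 0.0719
```

Request:
drive_tool(dp=[[0, 1, 0], [0, 2, -1], [0, 3, -2], [0, 4, -4], [0, 4, -5.5]], rot=[[-8.5, 0, 0], [-17, 0, 0], [-25.5, 0, 0], [-34, 0, 0], [-42.5, 0, 0]])

```text
t: 23.9
ee_pos: [0.5738, -0.0036, 0.0748]
orientation: [[0.0, 1.0, -0.001], [-0.646, -0.001, -0.763], [-0.763, 0.001, 0.646]]
wrist_force: [0.2, -0.8, -1.3]
grip_width: 0.0723
```

```bash
python3 - <<'E'
from h import *
s=arm.snapshot("scene"); p=P(s);c=cv2.cvtColor(s["color"],cv2.COLOR_RGB2HSV)
m=(abs(p[...,0]-.574)<.05)&(abs(p[...,1]+.05)<.05)&(p[...,2]>.048)&(p[...,2]<.062);q=p[m];print(len(q),q.mean(0),cv2.minAreaRect((q[:,:2]*1000).astype(np.float32)))
tip2([.5735,-.0505],-90,deep=.051,H=.056,W=.046)
print("grn",box(s,(183,295),14))
E
```

```text
341 [ 0.578  -0.0475  0.0542] ((576.3909301757812, -47.52716064453125), (44.380306243896484, 55.7098503112793), 89.92376708984375)
pre,in:
dp [0.23, -0.6, 0.03] rot [-4.2, -0.5, -0.1] rows>= 1
dp [0.0, -7.78, -7.78] rot [0.0, 0.0, 0.0] rows>= 3
pivot:
dp [[0.0, 0.09, -0.13], [0.0, 0.2, -0.25], [0.0, 0.31, -0.36], [0.0, 0.44, -0.46], [0.0, 0.58, -0.55]] 
rot [[6.0, 0.0, -0.0], [12.0, 0.0, -0.0], [18.0, 0.0, -0.0], [24.0, 0.0, -0.0], [30.0, 0.0, -0.0]]
dp [[0.0, 0.15, -0.07], [0.0, 0.3, -0.12], [0.0, 0.45, -0.16], [0.0, 0.61, -0.18], [0.0, 0.77, -0.18]] 
rot [[6.0, 0.0, -0.0], [12.0, 0.0, -0.0], [18.0, 0.0, -0.0], [24.0, 0.0, -0.0], [30.0, 0.0, -0.0]]
dp [[0.0, 0.16, 0.01], [0.0, 0.32, 0.04], [0.0, 0.47, 0.09], [0.0, 0.62, 0.15], [0.0, 0.76, 0.23]] 
rot [[6.0, 0.0, -0.0], [12.0, 0.0, -0.0], [18.0, 0.0, -0.0], [24.0, 0.0, -0.0], [30.0, 0.0, -0.0]]
grn (522, np.float64(46.05170404360137), ((604.42578125, -279.12835693359375), (55.133140563964844, 55.68531036376953), 69.63314819335938), array([ 605.8174, -279.5318]))
```

Request:
drive_tool(dp=[[0.1, -2.2, -1.7], [0.1, -4.2, -3.7], [0.1, -6.2, -5.7], [0.1, -8.2, -7.7], [0.1, -8.2, -7.7]], rot=[[-4.2, 0, 0], [-4.2, 0, 0], [-4.2, 0, 0], [-4.2, 0, 0], [-4.2, 0, 0]])

```text
t: 24.45
ee_pos: [0.5725, -0.0891, -0.0048]
orientation: [[-0.008, 1.0, 0.0], [-0.696, -0.006, -0.718], [-0.718, -0.006, 0.696]]
wrist_force: [0.4, 0.3, -0.0]
grip_width: 0.0722
```

Request:
drive_tool(dp=[[0, 0, 0], [0, 0, 0], [0, 0, 0], [0, 0, 0], [0, 0, 0]], rot=[[0, 0, 0], [0, 0, 0], [0, 0, 0], [0, 0, 0], [0, 0, 0]], claw=4)

```text
t: 24.95
ee_pos: [0.5749, -0.0869, -0.0024]
orientation: [[-0.004, 1.0, -0.001], [-0.696, -0.003, -0.718], [-0.718, -0.002, 0.696]]
wrist_force: [-1.3, 4.2, 7.5]
grip_width: 0.0557
```

Request:
drive_tool(dp=[[0.0, 0.09, -0.11], [0.0, 0.2, -0.23], [0.0, 0.31, -0.34], [0.0, 0.44, -0.44], [0.0, 0.58, -0.53]], rot=[[6.0, 0.0, 0.0], [12.0, 0.0, 0.0], [18.0, 0.0, 0.0], [24.0, 0.0, 0.0], [30.0, 0.0, 0.0]])

```text
t: 25.45
ee_pos: [0.5747, -0.0811, -0.0077]
orientation: [[-0.003, 1.0, -0.0], [-0.24, -0.001, -0.971], [-0.971, -0.003, 0.24]]
wrist_force: [-0.4, 0.4, -2.6]
grip_width: 0.0552
```

The grasp came out 6 mm off the plan, so the arc left the edge about 2 mm up. I've recomputed the remaining arc from the actual pose so the edge goes back onto the shelf.

Request:
drive_tool(dp=[[0.0, -0.13, -0.33], [0.0, 0.0, -0.43], [0.0, 0.12, -0.53], [0.0, 0.27, -0.62], [0.0, 0.42, -0.69]], rot=[[6.0, 0.0, 0.0], [12.0, 0.0, 0.0], [18.0, 0.0, 0.0], [24.0, 0.0, 0.0], [30.0, 0.0, 0.0]])

```text
t: 25.95
ee_pos: [0.5747, -0.0775, -0.0146]
orientation: [[-0.004, 1.0, -0.0], [0.277, 0.001, -0.961], [-0.961, -0.004, -0.277]]
wrist_force: [1.0, 0.2, -2.3]
grip_width: 0.0552
```

Request:
drive_tool(dp=[[0.0, 0.16, -0.05], [0.0, 0.33, -0.08], [0.0, 0.49, -0.1], [0.0, 0.66, -0.1], [0.0, 0.83, -0.08]], rot=[[6.0, 0.0, 0.0], [12.0, 0.0, 0.0], [18.0, 0.0, 0.0], [24.0, 0.0, 0.0], [30.0, 0.0, 0.0]])

```text
t: 26.45
ee_pos: [0.5748, -0.0696, -0.0157]
orientation: [[-0.004, 1.0, 0.0], [0.72, 0.003, -0.694], [-0.694, -0.003, -0.72]]
wrist_force: [0.2, -0.2, -2.4]
grip_width: 0.0556
```

```bash
python3 - <<'E'
from h import *
o=arm.get_obs();print(o["ee_pos"],o["orientation"][:,0],o["joints"],o["wrist_force"],o["grip_width"])
s=arm.snapshot("scene"); p=P(s);c=cv2.cvtColor(s["color"],cv2.COLOR_RGB2HSV)
m=((c[...,0]<8)|(c[...,0]>172))&(c[...,1]>130)&(abs(p[...,0]-.57)<.06)&(abs(p[...,1]+.07)<.1)&(p[...,2]>0); q=p[m];print(m.sum(),np.percentile(q,[5,50,95],axis=0))
E
```

```text
[ 0.5748 -0.0696 -0.0157] [-0.0042  0.7198 -0.6941] [-34.8708  46.688    0.8431  75.0303  36.0256  44.748 ] [ 0.1813 -0.2115 -2.4401] 0.05562576248121562
180 [[ 0.5512 -0.1276  0.0431]
 [ 0.5877 -0.1128  0.0465]
 [ 0.6039 -0.0768  0.0497]]
```

Request:
drive_tool(dp=[[0, 0, -0.07], [0, 0, -0.07], [0, 0, -0.07], [0, -3.5, 3.5], [0, -7, 7.5]], rot=[[0, 0, 0], [0, 0, 0], [0, 0, 0], [0, 0, 0], [0, 0, 0]], claw=7.2)

```text
t: 27.0
ee_pos: [0.5735, -0.1366, 0.0577]
orientation: [[-0.008, 1.0, 0.0], [0.718, 0.006, -0.696], [-0.696, -0.005, -0.718]]
wrist_force: [0.8, -1.0, -0.7]
grip_width: 0.0726
```

Request:
drive_tool(dp=[[0, 0, 4], [0, 2, 5], [0, 4, 5], [0, 4, 5], [0, 4, 5]], rot=[[-8.5, 0, 0], [-17, 0, 0], [-25.5, 0, 0], [-34, 0, 0], [-42.5, 0, 0]])

```text
t: 27.5
ee_pos: [0.5747, -0.0967, 0.1087]
orientation: [[-0.001, 1.0, 0.0], [0.051, 0.0, -0.999], [-0.999, -0.001, -0.051]]
wrist_force: [-0.1, -0.2, -1.2]
grip_width: 0.0723
```

```bash
python3 - <<'E'
from h import *
o=arm.get_obs()
s=arm.snapshot("scene"); p=P(s);c=cv2.cvtColor(s["color"],cv2.COLOR_RGB2HSV)
m=(abs(p[...,0]-.574)<.05)&(abs(p[...,1]+.1)<.05)&(p[...,2]>.038)&(p[...,2]<.055);q=p[m];r=cv2.minAreaRect((q[:,:2]*1000).astype(np.float32));print(len(q),q.mean(0),r)
R=near(tool([0,0,-1],[1,0,0]),np.array(o["orientation"]));plan([([r[0][0]/1000-.0015,r[0][1]/1000,-.021],R)])
m=(abs(p[...,0]-.52)<.06)&(abs(p[...,1]-.28)<.05)&(p[...,2]>.042)&(p[...,2]<.06)
q=p[m];print("yel",len(q),q[:,2].mean(),cv2.minAreaRect((q[:,:2]*1000).astype(np.float32)))
E
```

```text
454 [ 0.579  -0.1024  0.0449] ((577.203857421875, -101.39532470703125), (57.761749267578125, 57.113040924072266), 0.041307706385850906)
dp [0.11, -0.7, -13.04] rot [-2.5, -0.0, -0.2] rows>= 3
yel 314 0.04988955534158518 ((528.6461791992188, 280.6078186035156), (58.718143463134766, 58.04839324951172), 86.21881866455078)
```

Request:
drive_tool(dp=[[0.1, -0.5, -4], [0.1, -0.5, -8], [0.1, -0.5, -11], [0.1, -0.5, -12.6], [0.1, -0.5, -13]], rot=[[-2.5, 0, 0], [-2.5, 0, 0], [-2.5, 0, 0], [-2.5, 0, 0], [-2.5, 0, 0]])

```text
t: 28.05
ee_pos: [0.574, -0.1015, -0.0249]
orientation: [[-0.008, 1.0, 0.0], [0.016, 0.0, -1.0], [-1.0, -0.008, -0.016]]
wrist_force: [1.0, -0.0, 0.7]
grip_width: 0.0719
```

Request:
drive_tool(dp=[[0, 0, 0], [0, 0, 0], [0, 0, 0], [0, 0, 0], [0, 0, 0]], rot=[[0, 0, 0], [0, 0, 0], [0, 0, 0], [0, 0, 0], [0, 0, 0]], claw=4)

```text
t: 28.55
ee_pos: [0.5758, -0.1024, -0.0228]
orientation: [[-0.004, 1.0, -0.001], [0.015, -0.0, -1.0], [-1.0, -0.004, -0.015]]
wrist_force: [-1.4, 1.3, 6.6]
grip_width: 0.0551
```

Request:
drive_tool(dp=[[0, 0, 1], [0, 0, 3], [0, 0, 5.5], [-2, 2, 8], [-5, 5, 8.5]], rot=[[0, 0, 0], [0, 0, 0], [0, 0, -2], [0, 0, -4], [0, 0, -4.4]])

```text
t: 29.05
ee_pos: [0.5272, -0.0531, 0.0642]
orientation: [[0.0, 0.997, -0.08], [0.014, -0.08, -0.997], [-1.0, -0.001, -0.014]]
wrist_force: [0.2, 1.5, -2.0]
grip_width: 0.0552
```

Request:
drive_tool(dp=[[-0.7, 5, 0], [-0.7, 10, 0], [-0.7, 15, 0], [-0.7, 20, 0], [-0.7, 24, 0]], rot=[[0, 0, 0], [0, 0, 0], [0, 0, 0], [0, 0, 0], [0, 0, 0]])

```text
t: 29.55
ee_pos: [0.5179, 0.1903, 0.0623]
orientation: [[-0.003, 0.997, -0.076], [0.016, -0.076, -0.997], [-1.0, -0.005, -0.016]]
wrist_force: [1.0, 1.2, -1.4]
grip_width: 0.0548
```

```bash
python3 - <<'E'
from h import *
o=arm.get_obs();print(o["ee_pos"],o["wrist_force"],o["grip_width"])
a=np.radians(-4.4); R=near(tool([0,0,-1],[np.cos(a),np.sin(a),0]),np.array(o["orientation"]))
plan([([.5186,.1968,-.0145],R)])
s=arm.snapshot("scene");print("grn",box(s,(183,295),14))
p=P(s);c=cv2.cvtColor(s["color"],cv2.COLOR_RGB2HSV)
m=((c[...,0]<8)|(c[...,0]>172))&(c[...,1]>150)&(abs(p[...,0]-.52)<.06)&(abs(p[...,1]-.19)<.1)&(p[...,2]>.05); q=p[m];print(m.sum(),np.percentile(q,[5,50,95],axis=0))
E
```

```text
[0.5179 0.1903 0.0623] [ 0.9917  1.2031 -1.4206] 0.05482706231893959
dp [0.07, 0.65, -7.68] rot [-0.9, -0.2, -0.0] rows>= 2
grn (525, np.float64(45.98164078029926), ((604.4561767578125, -279.05279541015625), (55.81957244873047, 54.93635559082031), 71.59000396728516), array([ 605.9824, -279.5733]))
52 [[0.4919 0.1614 0.123 ]
 [0.5097 0.1649 0.129 ]
 [0.545  0.1835 0.1337]]
```

Request:
drive_tool(dp=[[0.05, 0.6, -2.5], [0.05, 0.6, -5], [0.05, 0.6, -7], [0.05, 0.6, -7.7], [0.05, 0.6, -7.95]], rot=[[0, 0, 0], [0, 0, 0], [0, 0, 0], [0, 0, 0], [0, 0, 0]])

```text
t: 30.1
ee_pos: [0.518, 0.1936, -0.0178]
orientation: [[-0.006, 0.997, -0.077], [0.015, -0.077, -0.997], [-1.0, -0.007, -0.015]]
wrist_force: [-13.8, -3.3, 30.8]
grip_width: 0.0552
```

Request:
drive_tool(dp=[[0, 0, 0], [0, 0, 0], [0, 0, 0], [0, 0, 0], [0, 0, 0]], rot=[[0, 0, 0], [0, 0, 0], [0, 0, 0], [0, 0, 0], [0, 0, 0]], claw=6.6)

```text
t: 30.6
ee_pos: [0.5189, 0.1938, -0.0179]
orientation: [[-0.004, 0.997, -0.077], [0.016, -0.077, -0.997], [-1.0, -0.005, -0.015]]
wrist_force: [0.5, -0.1, -0.0]
grip_width: 0.066
```

Request:
drive_tool(dp=[[0, 0, 2], [0, 0, 6], [0, 0, 11], [0, -3, 13], [0, -8, 13]], rot=[[0, 0, 0], [0, 0, 0], [0, 0, 0], [0, 0, 0], [0, 0, 0]])

```text
t: 31.1
ee_pos: [0.5205, 0.1146, 0.1151]
orientation: [[0.001, 0.997, -0.074], [0.016, -0.074, -0.997], [-1.0, 0.0, -0.016]]
wrist_force: [1.2, -1.3, -0.5]
grip_width: 0.0661
```

Request:
drive_tool(dp=[[0, -5, 0], [0, -10, 0], [0, -15, 0], [0, -20, 0], [0, -24, 0]], rot=[[0, 0, 0], [0, 0, 0], [0, 0, 0], [0, 0, 0], [0, 0, 0]], claw=7.2)

```text
t: 31.6
ee_pos: [0.5184, -0.1289, 0.1121]
orientation: [[-0.004, 0.997, -0.078], [0.015, -0.078, -0.997], [-1.0, -0.005, -0.015]]
wrist_force: [0.6, 0.5, -0.1]
grip_width: 0.0718
```

```bash
python3 - <<'E'
from h import *
o=arm.get_obs();print(o["ee_pos"],o["joints"])
s=arm.snapshot("scene");p=P(s)
for y in(.28,.197):
    m=(abs(p[...,0]-.522)<.05)&(abs(p[...,1]-y)<.04)&(p[...,2]>.042)&(p[...,2]<.06);q=p[m];print(len(q),q[:,2].mean(),cv2.minAreaRect((q[:,:2]*1000).astype(np.float32)))
b=box(s,(183,295),14);print("grn",b)
for ang in(-20,70):
    a=np.radians(ang);Q=near(tool([0,0,-1],[np.cos(a),np.sin(a),0]),np.array(o["orientation"])); plan([([.6035,-.2795,-.022],Q)])
E
```

```text
[ 0.5184 -0.1289  0.1121] [-23.1428  18.48   -10.7371  61.3253   0.7128  71.3401]
315 0.04994709163574978 ((528.3578491210938, 279.87213134765625), (56.195220947265625, 58.49053192138672), 84.91954803466797)
339 0.04986906531322398 ((521.6016235351562, 194.59974670410156), (58.44357681274414, 56.77177047729492), 85.59253692626953)
grn (525, np.float64(46.033985749317495), ((604.3018798828125, -279.1204833984375), (55.141815185546875, 56.29124450683594), 70.48834228515625), array([ 605.8838, -279.645 ]))
dp [8.46, -14.61, -13.39] rot [-0.8, -0.1, -15.4] rows>= 5
dp [8.46, -14.61, -13.39] rot [-0.5, -0.7, 74.6] rows>= 9
```

The red tin is in place, top at 50 mm. Next the green one: same slide, same spot.

Request:
drive_tool(dp=[[4.5, -7.5, 0], [8.5, -14.7, 0], [8.5, -14.7, 0], [8.5, -14.7, -3], [8.5, -14.7, -6]], rot=[[-0.8, 0, -5], [-0.8, 0, -10], [-0.8, 0, -15.4], [-0.8, 0, -15.4], [-0.8, 0, -15.4]])

```text
t: 32.15
ee_pos: [0.6053, -0.2763, 0.0507]
orientation: [[-0.0, 0.94, -0.341], [0.001, -0.341, -0.94], [-1.0, -0.0, -0.001]]
wrist_force: [-0.8, 0.4, 0.2]
grip_width: 0.0718
```

Request:
drive_tool(dp=[[0, 0, -3], [0, 0, -6], [0, 0, -7], [0, 0, -7.2], [0, 0, -7.2]], rot=[[0, 0, 0], [0, 0, 0], [0, 0, 0], [0, 0, 0], [0, 0, 0]])

```text
t: 32.65
ee_pos: [0.6042, -0.2734, -0.0192]
orientation: [[-0.001, 0.941, -0.339], [0.002, -0.339, -0.941], [-1.0, -0.002, -0.001]]
wrist_force: [-0.1, -0.5, 0.7]
grip_width: 0.0722
```

Request:
drive_tool(dp=[[0, 0, 0], [0, 0, 0], [0, 0, 0], [0, 0, 0], [0, 0, 0]], rot=[[0, 0, 0], [0, 0, 0], [0, 0, 0], [0, 0, 0], [0, 0, 0]], claw=4)

```text
t: 33.15
ee_pos: [0.6047, -0.2737, -0.0183]
orientation: [[0.0, 0.941, -0.339], [0.001, -0.339, -0.941], [-1.0, 0.0, -0.001]]
wrist_force: [-1.4, 1.1, 7.8]
grip_width: 0.0551
```

```bash
python3 - <<'E'
from h import *
o=arm.get_obs();print(o["ee_pos"],o["wrist_force"],o["grip_width"])
R=near(tool([0,0,-1],[1,0,0]),np.array(o["orientation"])); plan([([.5735,0.0,-.022],R)])
E
```

```text
[ 0.6047 -0.2737 -0.0183] [-1.4279  1.1092  7.8478] 0.05507440215324682
dp [-3.12, 27.37, -0.37] rot [-0.1, 0.0, 19.8] rows>= 6
```

Request:
drive_tool(dp=[[-0.4, 2.5, 0], [-0.8, 5, 0], [-1.2, 7.5, 0], [-1.6, 10, 0], [-1.9, 12, 0]], rot=[[0, 0, 3], [0, 0, 7], [0, 0, 11], [0, 0, 15], [0, 0, 19.8]])

```text
t: 33.65
ee_pos: [0.5859, -0.153, -0.0183]
orientation: [[0.001, 1.0, 0.003], [-0.001, 0.003, -1.0], [-1.0, 0.001, 0.001]]
wrist_force: [1.4, -3.1, 5.0]
grip_width: 0.0549
```

Request:
drive_tool(dp=[[-0.4, 3.5, 0], [-0.8, 7, 0], [-1.2, 10.5, 0], [-1.2, 14, 0], [-1.2, 15.9, 0]], rot=[[0, 0, 0], [0, 0, 0], [0, 0, 0], [0, 0, 0], [0, 0, 0]])

```text
t: 34.15
ee_pos: [0.5739, 0.0074, -0.0183]
orientation: [[0.001, 1.0, 0.001], [0.0, 0.001, -1.0], [-1.0, 0.001, -0.0]]
wrist_force: [0.4, -4.8, 7.1]
grip_width: 0.0552
```

Request:
drive_tool(dp=[[0, 0, 0], [0, 0, 0.0], [0, 0, 3], [0, 0, 7], [0, 0, 11]], rot=[[0, 0, 0], [0, 0, 0], [0, 0, 0], [0, 0, 0], [0, 0, 0]], claw=7.2)

```text
t: 34.65
ee_pos: [0.5724, 0.0046, 0.0913]
orientation: [[-0.003, 1.0, -0.002], [0.001, -0.002, -1.0], [-1.0, -0.003, -0.001]]
wrist_force: [0.4, -0.6, 0.1]
grip_width: 0.0717
```

Request:
drive_tool(dp=[[0, 4.5, 0], [0, 4.5, 0], [0, 4.5, 0], [0, 4.5, 0], [0, 4.5, 0]], rot=[[-8.5, 0, 0], [-17, 0, 0], [-25.5, 0, 0], [-34, 0, 0], [-42.5, 0, 0]])

```text
t: 35.15
ee_pos: [0.5738, 0.0504, 0.0915]
orientation: [[0.0, 1.0, -0.003], [-0.663, -0.002, -0.749], [-0.749, 0.002, 0.663]]
wrist_force: [1.0, -0.3, -0.4]
grip_width: 0.0723
```

```bash
python3 - <<'E'
from h import *
o=arm.get_obs();print(o["ee_pos"],o["wrist_force"],o["grip_width"])
s=arm.snapshot("scene"); p=P(s)
m=(abs(p[...,0]-.571)<.06)&(abs(p[...,1])<.05)&(p[...,2]>.036)&(p[...,2]<.055); q=p[m];r=cv2.minAreaRect((q[:,:2]*1000).astype(np.float32));print(len(q),q[:,2].mean(),r)
tip2([r[0][0]/1000-.0015,r[0][1]/1000],-90,deep=.049)
E
```

```text
[0.5738 0.0504 0.0915] [ 0.9938 -0.2944 -0.4441] 0.07228485538442575
407 0.04441100920718641 ((576.9620971679688, 3.9832630157470703), (55.65202331542969, 55.9985237121582), 88.74029541015625)
pre,in:
dp [0.34, -0.46, -2.18] rot [-2.9, -0.3, -0.0] rows>= 1
dp [0.0, -7.78, -7.78] rot [0.0, 0.0, 0.0] rows>= 3
pivot:
dp [[0.0, 0.13, -0.06], [0.0, 0.26, -0.11], [0.0, 0.39, -0.15], [0.0, 0.53, -0.17], [0.0, 0.67, -0.18]] 
rot [[6.0, 0.0, -0.0], [12.0, 0.0, -0.0], [18.0, 0.0, -0.0], [24.0, 0.0, -0.0], [30.0, 0.0, -0.0]]
dp [[0.0, 0.14, 0.01], [0.0, 0.28, 0.03], [0.0, 0.41, 0.07], [0.0, 0.54, 0.12], [0.0, 0.67, 0.18]] 
rot [[6.0, 0.0, -0.0], [12.0, 0.0, -0.0], [18.0, 0.0, -0.0], [24.0, 0.0, -0.0], [30.0, 0.0, -0.0]]
dp [[0.0, 0.12, 0.08], [0.0, 0.23, 0.17], [0.0, 0.32, 0.27], [0.0, 0.41, 0.38], [0.0, 0.49, 0.49]] 
rot [[6.0, 0.0, -0.0], [12.0, 0.0, -0.0], [18.0, 0.0, -0.0], [24.0, 0.0, -0.0], [30.0, 0.0, -0.0]]
```

Request:
drive_tool(dp=[[0.1, 0, -2], [0.1, -2, -4], [0.1, -4.5, -6.5], [0.1, -7, -9], [0.1, -8.2, -10]], rot=[[-2.9, 0, 0], [-2.9, 0, 0], [-2.9, 0, 0], [-2.9, 0, 0], [-2.9, 0, 0]])

```text
t: 35.7
ee_pos: [0.5726, -0.0341, -0.0119]
orientation: [[-0.006, 1.0, -0.001], [-0.696, -0.005, -0.718], [-0.718, -0.004, 0.696]]
wrist_force: [-0.6, 1.0, 0.1]
grip_width: 0.0721
```

Request:
drive_tool(dp=[[0, 0, 0], [0, 0, 0], [0, 0, 0], [0, 0, 0], [0, 0, 0]], rot=[[0, 0, 0], [0, 0, 0], [0, 0, 0], [0, 0, 0], [0, 0, 0]], claw=4)

```text
t: 36.2
ee_pos: [0.5741, -0.0307, -0.0098]
orientation: [[-0.002, 1.0, -0.001], [-0.696, -0.001, -0.718], [-0.718, -0.001, 0.696]]
wrist_force: [-0.2, 0.2, -1.5]
grip_width: 0.0555
```

```bash
python3 - <<'E'
from h import *
o=arm.get_obs();print(o["ee_pos"],o["wrist_force"],o["grip_width"])
arc([.575,.003-.028,0],[1,0,0],0,90,15,o["ee_pos"],np.array(o["orientation"]))
E
```

```text
[ 0.5741 -0.0307 -0.0098] [-0.228   0.1947 -1.4789] 0.05548705212234351
dp [[0.0, 0.11, -0.05], [0.0, 0.22, -0.1], [0.0, 0.33, -0.13], [0.0, 0.45, -0.15], [0.0, 0.57, -0.15]] 
rot [[6.0, 0.0, 0.0], [12.0, 0.0, 0.0], [18.0, 0.0, 0.0], [24.0, 0.0, 0.0], [30.0, 0.0, 0.0]]
dp [[0.0, 0.12, 0.01], [0.0, 0.24, 0.02], [0.0, 0.35, 0.06], [0.0, 0.46, 0.1], [0.0, 0.57, 0.15]] 
rot [[6.0, 0.0, 0.0], [12.0, 0.0, 0.0], [18.0, 0.0, 0.0], [24.0, 0.0, 0.0], [30.0, 0.0, 0.0]]
dp [[0.0, 0.1, 0.06], [0.0, 0.19, 0.14], [0.0, 0.28, 0.22], [0.0, 0.35, 0.31], [0.0, 0.41, 0.41]] 
rot [[6.0, 0.0, 0.0], [12.0, 0.0, 0.0], [18.0, 0.0, 0.0], [24.0, 0.0, 0.0], [30.0, 0.0, 0.0]]
```

Request:
drive_tool(dp=[[0.0, 0.11, -0.09], [0.0, 0.22, -0.14], [0.0, 0.33, -0.17], [0.0, 0.45, -0.19], [0.0, 0.57, -0.19]], rot=[[6.0, 0.0, 0.0], [12.0, 0.0, 0.0], [18.0, 0.0, 0.0], [24.0, 0.0, 0.0], [30.0, 0.0, 0.0]])

```text
t: 36.7
ee_pos: [0.5741, -0.0249, -0.0112]
orientation: [[-0.001, 1.0, 0.0], [-0.24, 0.0, -0.971], [-0.971, -0.001, 0.24]]
wrist_force: [0.5, -0.6, -1.3]
grip_width: 0.0552
```

Request:
drive_tool(dp=[[0.0, 0.12, 0.01], [0.0, 0.24, 0.02], [0.0, 0.35, 0.06], [0.0, 0.46, 0.1], [0.0, 0.57, 0.15]], rot=[[6.0, 0.0, 0.0], [12.0, 0.0, 0.0], [18.0, 0.0, 0.0], [24.0, 0.0, 0.0], [30.0, 0.0, 0.0]])

```text
t: 37.2
ee_pos: [0.5742, -0.0197, -0.0096]
orientation: [[-0.001, 1.0, 0.0], [0.277, 0.0, -0.961], [-0.961, -0.001, -0.277]]
wrist_force: [-0.1, 0.0, -1.0]
grip_width: 0.0555
```

Request:
drive_tool(dp=[[0.0, 0.1, 0.06], [0.0, 0.19, 0.14], [0.0, 0.28, 0.22], [0.0, 0.35, 0.31], [0.0, 0.41, 0.41]], rot=[[6.0, 0.0, 0.0], [12.0, 0.0, 0.0], [18.0, 0.0, 0.0], [24.0, 0.0, 0.0], [30.0, 0.0, 0.0]])

```text
t: 37.7
ee_pos: [0.5743, -0.016, -0.0058]
orientation: [[-0.001, 1.0, 0.0], [0.72, 0.001, -0.694], [-0.694, -0.001, -0.72]]
wrist_force: [0.6, -0.1, -0.9]
grip_width: 0.0551
```

```bash
python3 - <<'E'
from h import *
o=arm.get_obs();print(o["ee_pos"],o["orientation"][:,0],o["wrist_force"],o["grip_width"])
s=arm.snapshot("scene"); p=P(s);c=cv2.cvtColor(s["color"],cv2.COLOR_RGB2HSV)
m=(abs(p[...,0]-.571)<.05)&(abs(p[...,1]+.05)<.07)&(p[...,2]>.05)&(p[...,2]<.063)&(c[...,1]<60)&(c[...,2]>110);q=p[m];print(len(q),q.mean(0),cv2.minAreaRect((q[:,:2]*1000).astype(np.float32)))
save(s,"scene11.png",crop=(180,150,320,260),scale=5)
E
```

```text
[ 0.5743 -0.016  -0.0058] [-0.0013  0.7201 -0.6938] [ 0.6425 -0.0522 -0.8662] 0.05509084330592544
283 [ 0.5771 -0.0545  0.0574] ((575.7000122070312, -50.000152587890625), (62.827972412109375, 45.32773971557617), 0.9723836183547974)
```

View pics/scene11.png

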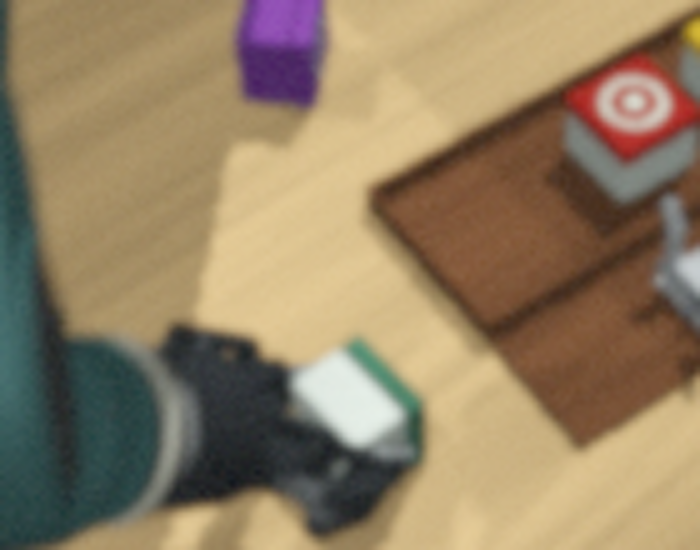

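View 11: the green tin is on its side with the lid toward +y, the red tin is in the tray. The green tin reads about 2 mm high, so I'll lower to contact before releasing and re-leaning.

Request:
drive_tool(dp=[[0, 0, -0.1], [0, 0, -0.18], [0, 0, -0.22], [0, 0, -0.22], [0, 0, -0.22]], rot=[[0, 0, 0], [0, 0, 0], [0, 0, 0], [0, 0, 0], [0, 0, 0]])

```text
t: 38.25
ee_pos: [0.5738, -0.0153, -0.0081]
orientation: [[-0.003, 1.0, 0.001], [0.717, 0.002, -0.697], [-0.697, -0.001, -0.717]]
wrist_force: [-0.2, 0.6, -0.8]
grip_width: 0.0554
```

Request:
drive_tool(dp=[[0, 0, 0], [0, 0, 0], [0, 0, 0], [0, -3.5, 3.5], [0, -7, 7.5]], rot=[[0, 0, 0], [0, 0, 0], [0, 0, 0], [0, 0, 0], [0, 0, 0]], claw=7.2)

```text
t: 38.75
ee_pos: [0.5729, -0.0836, 0.0647]
orientation: [[-0.005, 1.0, -0.001], [0.719, 0.003, -0.695], [-0.695, -0.004, -0.719]]
wrist_force: [1.2, -1.6, -0.4]
grip_width: 0.0719
```

Request:
drive_tool(dp=[[0, 0, 4], [0, 2, 6], [0, 3.5, 6], [0, 3.5, 6], [0, 3.5, 6]], rot=[[-8.5, 0, 0], [-17, 0, 0], [-25.5, 0, 0], [-34, 0, 0], [-42.5, 0, 0]])

```text
t: 39.25
ee_pos: [0.5742, -0.0487, 0.1257]
orientation: [[0.001, 1.0, -0.001], [0.053, -0.001, -0.999], [-0.999, 0.001, -0.053]]
wrist_force: [0.2, 0.3, -0.7]
grip_width: 0.0722
```

Request:
drive_tool(dp=[[0, 1, 0], [0, 2, -1], [0, 3, -2], [0, 4, -4], [0, 4, -5.5]], rot=[[-8.5, 0, 0], [-17, 0, 0], [-25.5, 0, 0], [-34, 0, 0], [-42.5, 0, 0]])

```text
t: 39.75
ee_pos: [0.5743, -0.0071, 0.0695]
orientation: [[0.002, 1.0, -0.001], [-0.635, 0.0, -0.773], [-0.773, 0.002, 0.635]]
wrist_force: [0.5, -1.0, 0.4]
grip_width: 0.0717
```

```bash
python3 - <<'E'
from h import *
o=arm.get_obs();print(o["ee_pos"])
s=arm.snapshot("scene"); p=P(s)
m=(abs(p[...,0]-.574)<.05)&(abs(p[...,1]+.05)<.05)&(p[...,2]>.048)&(p[...,2]<.062);q=p[m];r=cv2.minAreaRect((q[:,:2]*1000).astype(np.float32));print(len(q),q.mean(0),r)
R=near(tool([0,-1,-1],[1,0,0]),np.array(o["orientation"])); plan([(np.array([r[0][0]/1000-.0015,r[0][1]/1000-.0005,.028])+R[:,0]*.049,R)])
E
```

```text
[ 0.5743 -0.0071  0.0695]
352 [ 0.5779 -0.0504  0.0543] ((576.51708984375, -50.08061599731445), (56.55970001220703, 47.13990783691406), 1.186576008796692)
dp [0.33, -7.9, -7.09] rot [-5.0, -0.4, -0.1] rows>= 3
```

Request:
drive_tool(dp=[[0.1, -1.5, -1.2], [0.1, -3.2, -2.8], [0.1, -5.2, -4.5], [0.1, -7, -6.3], [0.1, -7.9, -7.1]], rot=[[-5, 0, 0], [-5, 0, 0], [-5, 0, 0], [-5, 0, 0], [-5, 0, 0]])

```text
t: 40.3
ee_pos: [0.5738, -0.089, -0.0034]
orientation: [[-0.005, 1.0, 0.0], [-0.696, -0.003, -0.718], [-0.718, -0.003, 0.696]]
wrist_force: [0.6, -0.3, 0.1]
grip_width: 0.0718
```

Request:
drive_tool(dp=[[0, 0, 0], [0, 0, 0], [0, 0, 0], [0, 0, 0], [0, 0, 0]], rot=[[0, 0, 0], [0, 0, 0], [0, 0, 0], [0, 0, 0], [0, 0, 0]], claw=4)

```text
t: 40.8
ee_pos: [0.575, -0.0872, -0.0017]
orientation: [[-0.002, 1.0, -0.0], [-0.696, -0.002, -0.718], [-0.718, -0.001, 0.696]]
wrist_force: [-0.2, 0.1, -0.5]
grip_width: 0.0553
```

```bash
python3 - <<'E'
from h import *
o=arm.get_obs();print(o["ee_pos"],o["orientation"][:,0],o["wrist_force"],o["grip_width"])
arc([.575,-.0505-.023,0],[1,0,0],0,90,15,o["ee_pos"],np.array(o["orientation"]))
E
```

```text
[ 0.575  -0.0872 -0.0017] [-0.0018 -0.6959 -0.7181] [-0.1657  0.1335 -0.5302] 0.0552951780889227
dp [[0.0, 0.03, -0.14], [0.0, 0.07, -0.28], [0.0, 0.12, -0.42], [0.0, 0.19, -0.54], [0.0, 0.27, -0.66]] 
rot [[6.0, 0.0, 0.0], [12.0, 0.0, 0.0], [18.0, 0.0, 0.0], [24.0, 0.0, 0.0], [30.0, 0.0, 0.0]]
dp [[0.0, 0.09, -0.11], [0.0, 0.2, -0.21], [0.0, 0.31, -0.3], [0.0, 0.44, -0.38], [0.0, 0.57, -0.44]] 
rot [[6.0, 0.0, 0.0], [12.0, 0.0, 0.0], [18.0, 0.0, 0.0], [24.0, 0.0, 0.0], [30.0, 0.0, 0.0]]
dp [[0.0, 0.14, -0.05], [0.0, 0.28, -0.08], [0.0, 0.42, -0.1], [0.0, 0.56, -0.11], [0.0, 0.71, -0.1]] 
rot [[6.0, 0.0, 0.0], [12.0, 0.0, 0.0], [18.0, 0.0, 0.0], [24.0, 0.0, 0.0], [30.0, 0.0, 0.0]]
```

Request:
drive_tool(dp=[[0.0, 0.03, -0.18], [0.0, 0.07, -0.32], [0.0, 0.12, -0.46], [0.0, 0.19, -0.58], [0.0, 0.27, -0.7]], rot=[[6.0, 0.0, 0.0], [12.0, 0.0, 0.0], [18.0, 0.0, 0.0], [24.0, 0.0, 0.0], [30.0, 0.0, 0.0]])

```text
t: 41.3
ee_pos: [0.5751, -0.0845, -0.0082]
orientation: [[-0.001, 1.0, -0.0], [-0.24, -0.0, -0.971], [-0.971, -0.001, 0.24]]
wrist_force: [-0.8, -0.7, -0.9]
grip_width: 0.0553
```

Request:
drive_tool(dp=[[0.0, 0.09, -0.11], [0.0, 0.2, -0.21], [0.0, 0.31, -0.3], [0.0, 0.44, -0.38], [0.0, 0.57, -0.44]], rot=[[6.0, 0.0, 0.0], [12.0, 0.0, 0.0], [18.0, 0.0, 0.0], [24.0, 0.0, 0.0], [30.0, 0.0, 0.0]])

```text
t: 41.8
ee_pos: [0.5751, -0.0793, -0.0126]
orientation: [[-0.001, 1.0, -0.0], [0.277, 0.0, -0.961], [-0.961, -0.001, -0.277]]
wrist_force: [0.0, -0.5, -1.7]
grip_width: 0.0551
```

Request:
drive_tool(dp=[[0.0, 0.14, -0.05], [0.0, 0.28, -0.08], [0.0, 0.42, -0.1], [0.0, 0.56, -0.11], [0.0, 0.71, -0.1]], rot=[[6.0, 0.0, 0.0], [12.0, 0.0, 0.0], [18.0, 0.0, 0.0], [24.0, 0.0, 0.0], [30.0, 0.0, 0.0]])

```text
t: 42.3
ee_pos: [0.5752, -0.0726, -0.0139]
orientation: [[-0.001, 1.0, 0.0], [0.72, 0.001, -0.694], [-0.694, -0.001, -0.72]]
wrist_force: [1.2, 0.0, -0.5]
grip_width: 0.0555
```

```bash
python3 - <<'E'
from h import *
o=arm.get_obs();print(o["ee_pos"],o["orientation"][:,0],o["wrist_force"],o["grip_width"])
s=arm.snapshot("scene"); p=P(s);c=cv2.cvtColor(s["color"],cv2.COLOR_RGB2HSV)
m=(c[...,0]>60)&(c[...,0]<95)&(c[...,1]>100)&(abs(p[...,0]-.575)<.05)&(abs(p[...,1]+.1)<.06)&(p[...,2]>.036)&(p[...,2]<.06);q=p[m];print(len(q),np.percentile(q,[5,50,95],axis=0))
E
```

```text
[ 0.5752 -0.0726 -0.0139] [-0.0013  0.7201 -0.6939] [ 1.186   0.0426 -0.5345] 0.055514954876200576
77 [[ 0.5525 -0.1292  0.0435]
 [ 0.5923 -0.12    0.0459]
 [ 0.603  -0.0832  0.0483]]
```

Lid up at 46 mm. I'll set it down gently, release, and go above it to re-grasp upright.

Request:
drive_tool(dp=[[0, 0, -0.07], [0, 0, -0.12], [0, 0, -0.12], [0, 0, -0.12], [0, 0, -0.12]], rot=[[0, 0, 0], [0, 0, 0], [0, 0, 0], [0, 0, 0], [0, 0, 0]])

```text
t: 42.85
ee_pos: [0.575, -0.0723, -0.0153]
orientation: [[-0.002, 1.0, 0.0], [0.717, 0.002, -0.697], [-0.697, -0.001, -0.717]]
wrist_force: [0.4, -3.5, 5.7]
grip_width: 0.0557
```

Request:
drive_tool(dp=[[0, 0, 0], [0, 0, 0], [0, 0, 0], [0, -3.5, 3.5], [0, -7, 7.5]], rot=[[0, 0, 0], [0, 0, 0], [0, 0, 0], [0, 0, 0], [0, 0, 0]], claw=7.2)

```text
t: 43.35
ee_pos: [0.5739, -0.1398, 0.0576]
orientation: [[-0.005, 1.0, -0.001], [0.719, 0.003, -0.695], [-0.695, -0.004, -0.719]]
wrist_force: [0.5, -0.2, -1.0]
grip_width: 0.072
```

Request:
drive_tool(dp=[[0, 0, 4], [0, 2, 5], [0, 4, 5], [0, 4, 5], [0, 4, 5]], rot=[[-8.5, 0, 0], [-17, 0, 0], [-25.5, 0, 0], [-34, 0, 0], [-42.5, 0, 0]])

```text
t: 43.85
ee_pos: [0.5751, -0.0999, 0.1086]
orientation: [[0.001, 1.0, -0.001], [0.052, -0.001, -0.999], [-0.999, 0.001, -0.052]]
wrist_force: [-1.4, 0.7, -1.0]
grip_width: 0.0723
```

```bash
python3 - <<'E'
from h import *
o=arm.get_obs()
s=arm.snapshot("scene"); p=P(s)
m=(abs(p[...,0]-.574)<.05)&(abs(p[...,1]+.1)<.05)&(p[...,2]>.038)&(p[...,2]<.055);q=p[m];r=cv2.minAreaRect((q[:,:2]*1000).astype(np.float32));print(len(q),q.mean(0),r)
R=near(tool([0,0,-1],[1,0,0]),np.array(o["orientation"]));plan([([r[0][0]/1000-.0015,r[0][1]/1000,-.021],R)])
for y in(.28,.195):
    m=(abs(p[...,0]-.522)<.05)&(abs(p[...,1]-y)<.04)&(p[...,2]>.042)&(p[...,2]<.06);q=p[m];print(len(q),q[:,2].mean(),cv2.minAreaRect((q[:,:2]*1000).astype(np.float32)))
E
```

```text
455 [ 0.5794 -0.1045  0.0451] ((577.8668212890625, -103.50006103515625), (57.13481521606445, 58.06449508666992), 88.34158325195312)
dp [0.14, -0.59, -13.03] rot [-2.5, 0.1, -0.1] rows>= 3
317 0.04962722579102791 ((527.8618774414062, 279.92462158203125), (59.60695266723633, 60.49027633666992), 87.51768493652344)
340 0.04976121494567369 ((521.6320190429688, 194.07275390625), (57.736392974853516, 56.91831588745117), 85.84638214111328)
```

Request:
drive_tool(dp=[[0.1, -0.4, -4], [0.1, -0.4, -8], [0.1, -0.4, -11], [0.1, -0.4, -12.6], [0.1, -0.4, -13]], rot=[[-3, 0, 0], [-3, 0, 0], [-3, 0, 0], [-3, 0, 0], [-3, 0, 0]])

```text
t: 44.4
ee_pos: [0.5743, -0.1036, -0.0249]
orientation: [[-0.006, 1.0, -0.0], [0.008, -0.0, -1.0], [-1.0, -0.006, -0.008]]
wrist_force: [0.1, -0.3, 0.1]
grip_width: 0.072
```

Request:
drive_tool(dp=[[0, 0, 0], [0, 0, 0], [0, 0, 0], [0, 0, 0], [0, 0, 0]], rot=[[0, 0, 0], [0, 0, 0], [0, 0, 0], [0, 0, 0], [0, 0, 0]], claw=4)

```text
t: 44.9
ee_pos: [0.576, -0.1042, -0.0225]
orientation: [[-0.002, 1.0, -0.001], [0.006, -0.001, -1.0], [-1.0, -0.002, -0.006]]
wrist_force: [-0.6, 0.1, 3.7]
grip_width: 0.0549
```

Request:
drive_tool(dp=[[0, 0, 1], [0, 0, 3], [0, 0, 5.5], [-2, 2, 8], [-5, 5, 8.5]], rot=[[0, 0, 0], [0, 0, 0], [0, 0, -2], [0, 0, -4], [0, 0, -4.4]])

```text
t: 45.4
ee_pos: [0.5277, -0.0549, 0.0649]
orientation: [[0.003, 0.997, -0.08], [0.006, -0.08, -0.997], [-1.0, 0.002, -0.006]]
wrist_force: [0.0, 0.8, -0.6]
grip_width: 0.0552
```

Request:
drive_tool(dp=[[-1.4, 4, 0], [-1.4, 8, 0], [-1.4, 12, 0], [-1.4, 15.5, 0], [-1.4, 16.6, 0]], rot=[[0, 0, 0], [0, 0, 0], [0, 0, 0], [0, 0, 0], [0, 0, 0]])

```text
t: 45.9
ee_pos: [0.5115, 0.1147, 0.0628]
orientation: [[-0.001, 0.997, -0.075], [0.007, -0.075, -0.997], [-1.0, -0.002, -0.007]]
wrist_force: [-0.5, 0.2, -1.5]
grip_width: 0.0551
```

```bash
python3 - <<'E'
from h import *
o=arm.get_obs();print(o["ee_pos"],o["wrist_force"],o["grip_width"])
a=np.radians(-4.4); R=near(tool([0,0,-1],[np.cos(a),np.sin(a),0]),np.array(o["orientation"]))
plan([([.5121,.1121,-.0165],R)])
s=arm.snapshot("scene"); p=P(s);c=cv2.cvtColor(s["color"],cv2.COLOR_RGB2HSV)
m=(c[...,0]>60)&(c[...,0]<95)&(c[...,1]>100)&(abs(p[...,0]-.51)<.06)&(abs(p[...,1]-.11)<.06)&(p[...,2]>.036)&(p[...,2]<.16);q=p[m];print(len(q),np.percentile(q,[5,50,95],axis=0))
E
```

```text
[0.5115 0.1147 0.0628] [-0.4781  0.1734 -1.4559] 0.055146121653928515
dp [0.06, -0.26, -7.93] rot [-0.4, -0.1, -0.1] rows>= 2
39 [[0.4916 0.0872 0.1286]
 [0.5252 0.091  0.1302]
 [0.5388 0.099  0.1329]]
```

Request:
drive_tool(dp=[[0.05, 0, -2.5], [0.05, 0, -5], [0.05, 0, -7], [0.05, 0, -7.6], [0.05, 0, -7.9]], rot=[[0, 0, 0], [0, 0, 0], [0, 0, 0], [0, 0, 0], [0, 0, 0]])

```text
t: 46.45
ee_pos: [0.5122, 0.1113, -0.0169]
orientation: [[-0.002, 0.997, -0.078], [0.007, -0.078, -0.997], [-1.0, -0.003, -0.007]]
wrist_force: [-0.6, -0.1, -0.7]
grip_width: 0.0549
```

Request:
drive_tool(dp=[[0, 0, 0], [0, 0, 0], [0, 0, 0], [0, 0, 0], [0, 0, 0]], rot=[[0, 0, 0], [0, 0, 0], [0, 0, 0], [0, 0, 0], [0, 0, 0]], claw=6.6)

```text
t: 46.95
ee_pos: [0.5124, 0.1119, -0.0167]
orientation: [[-0.002, 0.997, -0.077], [0.007, -0.077, -0.997], [-1.0, -0.002, -0.007]]
wrist_force: [0.3, -0.4, -0.0]
grip_width: 0.0658
```

Request:
drive_tool(dp=[[0, 0, 2], [0, 0, 6], [0, 0, 11], [0, -3, 15], [0, -8, 16]], rot=[[0, 0, 0], [0, 0, 0], [0, 0, 0], [0, 0, 0], [0, 0, 0]])

```text
t: 47.45
ee_pos: [0.514, 0.0334, 0.1472]
orientation: [[0.004, 0.997, -0.074], [0.007, -0.074, -0.997], [-1.0, 0.004, -0.007]]
wrist_force: [1.1, -1.0, -1.0]
grip_width: 0.0658
```

Request:
drive_tool(dp=[[0, -24, 0], [0, -24, 0], [0, -24, 0], [0, -24, 0], [0, -24, 0]], rot=[[0, 0, -40], [0, 0, -40], [0, 0, -40], [0, 0, -40], [0, 0, -40]], claw=6)

```text
t: 47.95
ee_pos: [0.5118, -0.2098, 0.1429]
orientation: [[0.003, 0.709, -0.705], [0.006, -0.705, -0.709], [-1.0, -0.002, -0.007]]
wrist_force: [1.5, 1.1, -0.2]
grip_width: 0.0598
```

```bash
python3 - <<'E'
from h import *
o=arm.get_obs();print(o["ee_pos"],o["joints"])
for n in("scene","top"):
    s=arm.snapshot(n); p=P(s)
    if n=="scene":
      for y in(.28,.195,.112):
        m=(abs(p[...,0]-.52)<.05)&(abs(p[...,1]-y)<.038)&(p[...,2]>.042)&(p[...,2]<.06);q=p[m];print(len(q),q[:,2].mean(),cv2.minAreaRect((q[:,:2]*1000).astype(np.float32)))
      save(s,"scene12.png",crop=(60,110,400,365),scale=2.3)
    m=(p[...,2]>.012)&(p[...,2]<.05)&(abs(p[...,0]-.52)<.12)&(abs(p[...,1]+.41)<.035)
    q=p[m];print(n,len(q),cv2.minAreaRect((q[:,:2]*1000).astype(np.float32)),q[:,2].max())
    x=q[:,0];d=q[q[:,2]>np.percentile(q[:,2],60)]; print(np.percentile(x,[.5,2,98,99.5]),np.polyfit(d[:,0],d[:,1],1),np.median(d,axis=0))
E
```

```text
[ 0.5118 -0.2098  0.1429] [-30.9632  18.9253  -5.0401  66.0605   0.4001 103.8615]
313 0.04976377537312608 ((529.1737670898438, 280.4578552246094), (57.494911193847656, 58.624855041503906), 84.18211364746094)
334 0.049968704360282064 ((521.6699829101562, 194.8153839111328), (59.00132369995117, 60.32576370239258), 85.99208068847656)
358 0.04987884905789878 ((515.219970703125, 112.25216674804688), (57.47228240966797, 57.47383499145508), 86.38810729980469)
scene 870 ((519.0297241210938, -419.42950439453125), (33.6604118347168, 154.7873992919922), 87.065185546875) 0.03756850178073112
[0.4423 0.4459 0.5924 0.5954] [-0.0486 -0.3942] [ 0.5302 -0.4194  0.0307]
top 4 ((593.2429809570312, -436.88201904296875), (7.971560001373291, 3.7789058685302734), 74.9395523071289) 0.028122909069899116
[0.5904 0.5906 0.594  0.594 ] [ 2.3426 -1.8233] [ 0.592  -0.4365  0.027 ]
```

View pics/scene12.png

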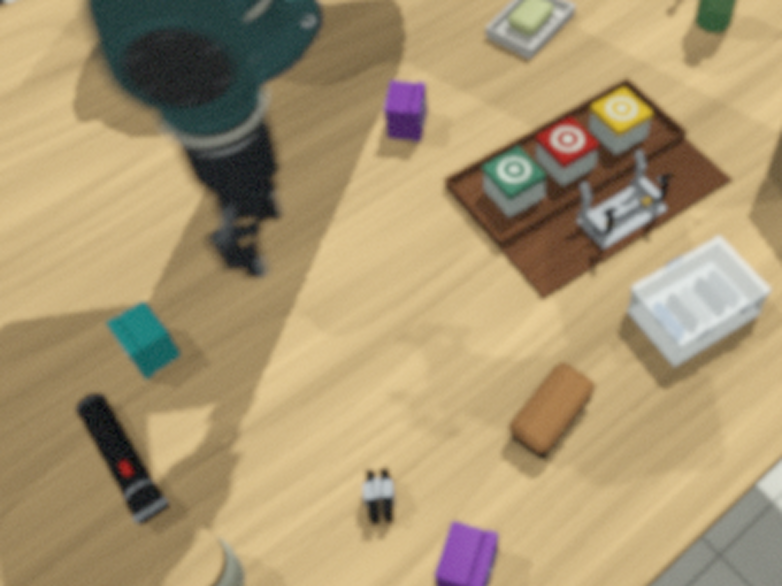

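View 12: all three tins are flat and lid up in the tray at (514,175), (567,145) and (620,110), and the bystanders haven't moved. The trimmer lies at (122,458), head toward +x. Going to it.

```bash
python3 - <<'E'
from h import *
o=arm.get_obs(); a=np.radians(-2.9)
R=near(tool([0,0,-1],[-np.sin(a),np.cos(a),0]),np.array(o["orientation"]))
plan([([.505,-.418,.06],R),([.505,-.418,-.032],R)])
E
```

```text
dp [-0.71, -20.65, -8.25] rot [-0.2, 0.3, -48.0] rows>= 6
dp [0.0, 0.0, -9.2] rot [0.0, 0.0, 0.0] rows>= 2
```

Request:
drive_tool(dp=[[-0.7, -20, -2], [-0.7, -20, -2], [-0.7, -20, -2], [-0.7, -20, -2], [-0.7, -20, -2]], rot=[[0, 0, -42], [0, 0, -42], [0, 0, -42], [0, 0, -42], [0, 0, -42]])

```text
t: 48.55
ee_pos: [0.5044, -0.4116, 0.1213]
orientation: [[0.006, 0.053, -0.999], [0.003, -0.999, -0.053], [-1.0, -0.002, -0.006]]
wrist_force: [0.1, 1.4, -0.6]
grip_width: 0.0601
```

Request:
drive_tool(dp=[[0, -0.6, -2], [0, -0.6, -5], [0, -0.6, -6], [0, -0.6, -6], [0, -0.6, -6]], rot=[[0, 0, -6], [0, 0, -6], [0, 0, -6], [0, 0, -6], [0, 0, -6]])

```text
t: 49.05
ee_pos: [0.5057, -0.413, 0.0639]
orientation: [[0.007, -0.041, -0.999], [0.002, -0.999, 0.041], [-1.0, -0.002, -0.007]]
wrist_force: [0.1, 1.1, 0.6]
grip_width: 0.0597
```

```bash
python3 - <<'E'
from h import *
o=arm.get_obs(); a=np.radians(-2.9);print(o["ee_pos"],o["joints"])
R=near(tool([0,0,-1],[-np.sin(a),np.cos(a),0]),np.array(o["orientation"]))
plan([([.505,-.418,-.032],R)])
s=arm.snapshot("scene");save(s,"scene13.png",crop=(60,220,200,330),scale=5)
E
```

```text
[ 0.5057 -0.413   0.0639] [-46.5724  30.716    2.0716  61.1338   0.3749 135.8035]
dp [-0.07, -0.5, -9.59] rot [-0.1, 0.4, -0.5] rows>= 2
```

View pics/scene13.png

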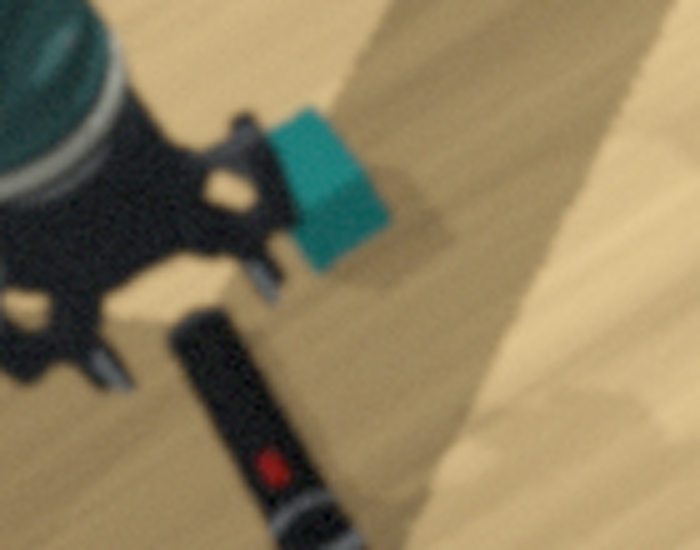

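View 13: the fingers line up on both sides of the barrel, still above it. Descending in two stages and closing.

Request:
drive_tool(dp=[[0, -0.5, -3], [0, -0.5, -6], [0, -0.5, -8.5], [0, -0.5, -9.3], [0, -0.5, -9.4]], rot=[[0, 0.4, -0.5], [0, 0.4, -0.5], [0, 0.4, -0.5], [0, 0.4, -0.5], [0, 0.4, -0.5]])

```text
t: 49.6
ee_pos: [0.5054, -0.4181, -0.0309]
orientation: [[-0.0, -0.051, -0.999], [0.002, -0.999, 0.051], [-1.0, -0.002, 0.0]]
wrist_force: [0.5, -0.2, 0.4]
grip_width: 0.0601
```

Request:
drive_tool(dp=[[0, 0, 0], [0, 0, 0], [0, 0, 0], [0, 0, 0], [0, 0, 0]], rot=[[0, 0, 0], [0, 0, 0], [0, 0, 0], [0, 0, 0], [0, 0, 0]], claw=2.2)

```text
t: 50.1
ee_pos: [0.506, -0.4189, -0.0293]
orientation: [[0.002, -0.051, -0.999], [0.0, -0.999, 0.051], [-1.0, -0.0, -0.002]]
wrist_force: [0.3, 1.1, 7.9]
grip_width: 0.03
```

Request:
drive_tool(dp=[[0, 0, 0], [0, 0, 0], [0, 0, 0], [0, 0, 0], [0, 0, 0]], rot=[[0, 0, 0], [0, 0, 0], [0, 0, 0], [0, 0, 0], [0, 0, 0]])

```text
t: 50.6
ee_pos: [0.5061, -0.4189, -0.0293]
orientation: [[0.002, -0.051, -0.999], [0.0, -0.999, 0.051], [-1.0, -0.0, -0.002]]
wrist_force: [-1.4, 0.9, 7.7]
grip_width: 0.0296
```

Request:
drive_tool(dp=[[0, 0, 1], [0, 0, 3], [0, 0, 6], [0, 0, 9], [0, 0, 11.5]], rot=[[0, 0, 0], [0, 0, 0], [0, 0, 0], [0, 0, 0], [0, 0, 0]])

```text
t: 51.1
ee_pos: [0.5054, -0.4183, 0.0867]
orientation: [[0.001, -0.051, -0.999], [0.001, -0.999, 0.051], [-1.0, -0.001, -0.001]]
wrist_force: [0.9, -0.4, -2.0]
grip_width: 0.0297
```

Request:
drive_tool(dp=[[0.8, 4, 0], [1.6, 8, 0], [2.4, 12, 0], [3.2, 16, 0], [4, 20, 0]], rot=[[0, 0, 6], [0, 0, 12], [0, 0, 18], [0, 0, 24], [0, 0, 30]])

```text
t: 51.6
ee_pos: [0.5454, -0.2166, 0.085]
orientation: [[-0.0, 0.459, -0.889], [0.001, -0.889, -0.459], [-1.0, -0.001, -0.0]]
wrist_force: [1.8, 0.4, -1.5]
grip_width: 0.0295
```

Request:
drive_tool(dp=[[0.8, 4, 0], [1.6, 8, 0], [2.4, 12, 0], [3.2, 16, 0], [4, 20, 0]], rot=[[0, 0, 6], [0, 0, 12], [0, 0, 18], [0, 0, 24], [0, 0, 30]])

```text
t: 52.1
ee_pos: [0.5855, -0.0165, 0.0851]
orientation: [[-0.001, 0.842, -0.54], [0.001, -0.54, -0.842], [-1.0, -0.001, -0.0]]
wrist_force: [1.2, -0.2, -0.9]
grip_width: 0.0299
```

Request:
drive_tool(dp=[[0.8, 4, 0], [1.6, 8, 0], [2.4, 12, 0], [3.2, 16, 0], [3.9, 20.7, 0]], rot=[[0, 0, 6], [0, 0, 12], [0, 0, 18], [0, 0, 24], [0, 0, 28.5]])

```text
t: 52.6
ee_pos: [0.6246, 0.1902, 0.0851]
orientation: [[-0.001, 0.997, -0.074], [-0.0, -0.074, -0.997], [-1.0, -0.001, 0.0]]
wrist_force: [0.2, -0.1, -1.3]
grip_width: 0.0299
```

```bash
python3 - <<'E'
from h import *
o=arm.get_obs();print(o["ee_pos"],o["orientation"],o["wrist_force"],o["grip_width"])
T=o["ee_pos"]
for n in("scene","top"):
    s=arm.snapshot(n); p=P(s)
    z0=T[2]+.0453
    m=(abs(p[...,2]-z0)<.02)&(abs(p[...,0]-T[0])<.05)&(abs(p[...,1]-T[1])<.12)&(s["color"].max(-1)<200)
    q=p[m];
    if len(q)<20: print(n,len(q));continue
    # barrel ends clear of the fingers
    e=q[abs(q[:,1]-T[1])>.03]; print(n,len(q),"x,y,z ends",np.percentile(e,[1,99],axis=0),np.polyfit(e[:,1],e[:,0],1), cv2.minAreaRect((e[:,:2]*1000).astype(np.float32)),"zmax",np.percentile(e[:,2],97))
    for a,b in((-.075,-.045),(-.045,-.02),(.02,.045),(.045,.075),(.075,.1)):
        w=e[(e[:,1]-T[1]>a)&(e[:,1]-T[1]<b)]
        if len(w):print(a,len(w),w[:,2].max(),np.percentile(w[:,0],[5,95]))
s=arm.snapshot("scene")
save(s,"scene14.png",crop=(270,110,410,220),scale=5)
E
```

```text
[0.6246 0.1902 0.0851] [[-0.001   0.9973 -0.0737]
 [-0.0002 -0.0737 -0.9973]
 [-1.     -0.001   0.0003]] [ 0.1556 -0.0954 -1.2548] 0.029931876596534044
scene 489 x,y,z ends [[0.6105 0.1233 0.1166]
 [0.6491 0.2745 0.1477]] [0.0921 0.615 ] ((631.1932983398438, 199.37429809570312), (154.82659912109375, 30.418052673339844), 83.93063354492188) zmax 0.1473768040654178
-0.075 148 0.1476643290506925 [0.6123 0.6382]
-0.045 66 0.14773994175276894 [0.615  0.6399]
0.02 3 0.14567234532118023 [0.6325 0.6382]
0.045 30 0.14845930057783563 [0.6271 0.6487]
0.075 29 0.14908015299501176 [0.6242 0.6491]
top 108 x,y,z ends [[0.6086 0.1287 0.1251]
 [0.6374 0.1601 0.1496]] [-0.0342  0.6273] ((623.0462646484375, 144.3970184326172), (28.870948791503906, 31.55166244506836), 0.3300855755805969) zmax 0.14933146333487063
-0.075 56 0.14957721507834876 [0.6088 0.637 ]
-0.045 49 0.14960681533127884 [0.6088 0.6366]
```

View pics/scene14.png

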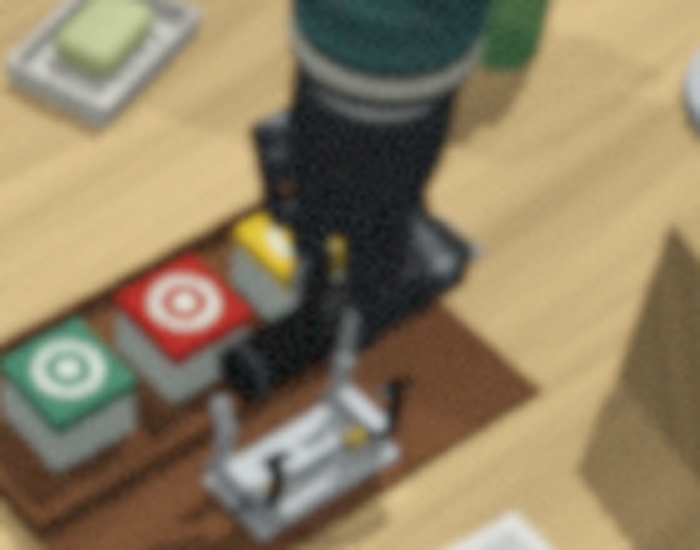

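View 14: the trimmer is above the clip and roughly parallel to it. Measuring the forks from the first pictures to align against.

```bash
python3 - <<'E'
from h import *
a=np.radians(-4.4);Rc=np.array([[np.cos(a),-np.sin(a)],[np.sin(a),np.cos(a)]]);c0=np.array([.561,.1935])
for n in("scene","top"):
    s=np.load(n+"1.npy",allow_pickle=True).item();p=P(s)
    q=p[(abs(p[...,0]-.625)<.06)&(abs(p[...,1]-.19)<.08)&(p[...,2]>.015)&(p[...,2]<.085)]
    t=np.c_[(q[:,:2]-c0)@Rc*1000-[64.5,0],q[:,2]*1000]
    for lo in(15,30,45,60):
        for nm,m in(("-x,-y",(t[:,0]<0)&(t[:,1]<0)),("-x,+y",(t[:,0]<0)&(t[:,1]>0)),("+x,-y",(t[:,0]>0)&(t[:,1]<0)),("+x,+y",(t[:,0]>0)&(t[:,1]>0))):
            w=t[m&(t[:,2]>=lo)&(t[:,2]<lo+15)]
            if len(w)>2: print(n,lo,nm,len(w),np.median(w,axis=0).round(1),w.min(0).round(0),w.max(0).round(0))
    # caddy edges refined: tray rim points
    r=p[(p[...,2]>.013)&(p[...,2]<.025)&(abs(p[...,0]-.52)<.08)&(abs(p[...,1]-.195)<.17)]
    print(n,"rim",cv2.minAreaRect((r[:,:2]*1000).astype(np.float32)))
E
```

```text
scene 15 -x,-y 70 [-46.1 -43.2  19.2] [-51. -80.  15.] [-0. -4. 29.]
scene 15 -x,+y 66 [-45.   40.9  19.1] [-51.   0.  15.] [-1. 77. 30.]
scene 15 +x,-y 58 [ 10.8 -41.5  20.6] [  1. -56.  15.] [23. -0. 29.]
scene 15 +x,+y 63 [10.1 38.2 20.6] [ 1.  1. 15.] [24. 54. 29.]
scene 30 -x,-y 11 [-17.9 -43.4  35.4] [-23. -45.  30.] [-16. -38.  43.]
scene 30 -x,+y 13 [-18.5  42.2  39.9] [-22.  38.  34.] [-16.  48.  45.]
scene 30 +x,-y 9 [ 23. -42.  37.] [ 21. -45.  31.] [ 24. -36.  45.]
scene 30 +x,+y 9 [23.7 42.3 39. ] [21. 39. 32.] [24. 50. 43.]
scene 45 -x,-y 17 [-20.3 -41.7  52. ] [-28. -45.  45.] [-17. -35.  60.]
scene 45 -x,+y 15 [-19.7  43.7  54.8] [-28.  40.  48.] [-15.  50.  60.]
scene 45 +x,-y 18 [ 21.3 -42.5  56.1] [ 13. -45.  46.] [ 24. -36.  60.]
scene 45 +x,+y 18 [22.8 42.2 57.3] [11. 38. 46.] [25. 49. 60.]
scene 60 -x,-y 10 [-25.6 -40.8  62.8] [-30. -44.  61.] [-21. -35.  67.]
scene 60 -x,+y 8 [-25.5  42.6  63.3] [-29.  39.  60.] [-22.  48.  66.]
scene 60 +x,-y 11 [ 21.1 -41.8  68.1] [ 13. -45.  60.] [ 27. -36.  75.]
scene 60 +x,+y 13 [20.2 40.9 67.6] [15. 40. 60.] [27. 47. 74.]
[... 447 characters left out ...]
,-y 3 [ 13.7 -45.3  31.9] [  7. -46.  32.] [ 20. -45.  41.]
top 30 +x,+y 3 [11.  39.7 32.3] [ 3. 26. 32.] [20. 42. 35.]
top 45 -x,-y 5 [-19.2 -42.4  46.5] [-23. -46.  46.] [-18. -40.  57.]
top 45 -x,+y 3 [-19.8  40.9  54.7] [-23.  40.  51.] [-19.  44.  56.]
top 45 +x,-y 3 [ 10.8 -44.   55.3] [ 11. -46.  54.] [ 22. -40.  59.]
top 60 -x,-y 7 [-27.1 -41.4  65.8] [-30. -45.  60.] [-23. -38.  70.]
top 60 -x,+y 5 [-27.   41.6  66.3] [-28.  38.  64.] [-24.  45.  72.]
top 60 +x,-y 7 [ 16.8 -43.7  67. ] [ 13. -44.  62.] [ 23. -41.  75.]
top 60 +x,+y 11 [18.2 43.  70.3] [12. 38. 62.] [25. 45. 75.]
top rim ((532.2780151367188, 196.6157684326172), (298.25146484375, 146.5549774169922), 85.41130065917969)
```

Comparing barrel and clip within each view: the barrel should go about 3 mm toward -x and 2.5 mm toward +y. Correcting, then descending to just above the roller noses.

Request:
drive_tool(dp=[[-0.28, 0.25, 0], [-0.28, 0.25, -1.5], [-0.28, 0.25, -3], [-0.28, 0.25, -4], [-0.28, 0.25, -4.5]], rot=[[0, 0, 0], [0, 0, 0], [0, 0, 0], [0, 0, -0.2], [0, 0, -0.2]])

```text
t: 53.25
ee_pos: [0.621, 0.1904, 0.0383]
orientation: [[-0.003, 0.997, -0.082], [-0.0, -0.082, -0.997], [-1.0, -0.003, 0.001]]
wrist_force: [-0.2, 0.7, -3.0]
grip_width: 0.0299
```

Request:
drive_tool(dp=[[0, 0, -0.2], [0, 0, -0.4], [0, 0, -0.6], [0, 0, -0.8], [0, 0, -0.8]], rot=[[0, 0, 0], [0, 0, 0], [0, 0, 0], [0, 0, 0], [0, 0, 0]])

```text
t: 53.75
ee_pos: [0.6214, 0.1914, 0.0307]
orientation: [[-0.002, 0.997, -0.081], [-0.0, -0.081, -0.997], [-1.0, -0.002, 0.0]]
wrist_force: [0.7, 0.5, -1.6]
grip_width: 0.0301
```

```bash
python3 - <<'E'
from h import *
o=arm.get_obs();T=o["ee_pos"];print(T,o["wrist_force"],o["torque"],o["grip_width"])
s=arm.snapshot("scene");save(s,"scene15.png",crop=(290,140,390,215),scale=7)
p=P(s);c0=np.array([.561,.1935]);a=np.radians(-4.4);Rc=np.array([[np.cos(a),-np.sin(a)],[np.sin(a),np.cos(a)]])
q=p[(abs(p[...,0]-.625)<.06)&(abs(p[...,1]-.19)<.12)&(p[...,2]>.06)&(p[...,2]<.11)];cc=s["color"][(abs(p[...,0]-.625)<.06)&(abs(p[...,1]-.19)<.12)&(p[...,2]>.06)&(p[...,2]<.11)]
t=np.c_[(q[:,:2]-c0)@Rc*1000-[64.5,0],q[:,2]*1000]
for lo,hi in((-75,-50),(-36,-22),(50,62),(66,95)):
    w=t[(t[:,1]>lo)&(t[:,1]<hi)]; 
    if len(w):print(lo,len(w),np.percentile(w,[2,50,98],axis=0).round(1).tolist())
print("y ends",np.percentile(t[:,1],[.5,99.5]))
E
```

```text
[0.6214 0.1914 0.0307] [ 0.6607  0.4711 -1.6321] [-0.0002 -0.033   0.0099] 0.030088197360209255
-75 99 [[-14.2, -64.1, 64.8], [1.9, -61.5, 83.3], [13.4, -50.9, 92.1]]
-36 59 [[-13.3, -35.9, 71.0], [6.1, -29.0, 86.7], [15.0, -22.4, 93.2]]
66 70 [[-14.0, 67.1, 64.9], [4.0, 78.4, 89.3], [16.1, 92.0, 92.5]]
y ends [-64.0242  91.191 ]
```

View pics/scene15.png

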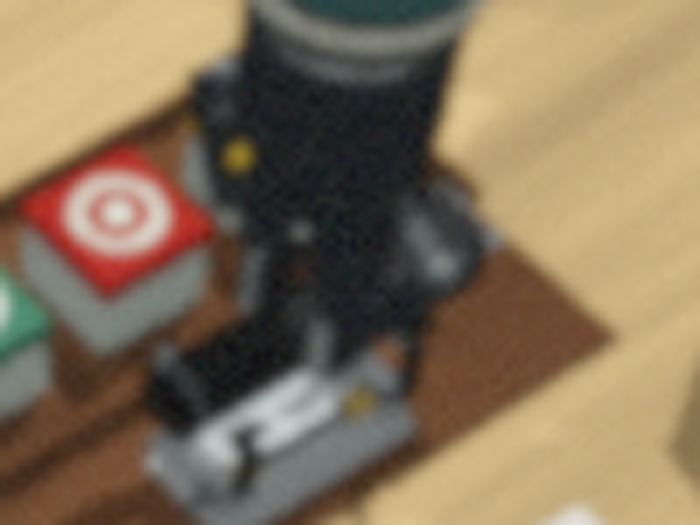

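View 15: the barrel lies between the prongs and lead-ins. Its ends read -64 and +91 mm in clip y, so it's centred, and it's about 0 in x. Pressing down in stages.

Request:
drive_tool(dp=[[0, 0, -0.3], [0, 0, -0.6], [0, 0, -0.9], [0, 0, -1.2], [0, 0, -1.5]], rot=[[0, 0, 0], [0, 0, 0], [0, 0, 0], [0, 0, 0], [0, 0, 0]])

```text
t: 54.3
ee_pos: [0.6196, 0.1915, 0.0154]
orientation: [[-0.005, 0.997, -0.08], [0.0, -0.08, -0.997], [-1.0, -0.005, 0.0]]
wrist_force: [-10.5, 1.1, 3.3]
grip_width: 0.0294
```

Request:
drive_tool(dp=[[0, 0, -0.3], [0, 0, -0.6], [0, 0, -0.9], [0, 0, -1.2], [0, 0, -1.5]], rot=[[0, 0, 0], [0, 0, 0], [0, 0, 0], [0, 0, 0], [0, 0, 0]])

```text
t: 54.8
ee_pos: [0.622, 0.1914, 0.0009]
orientation: [[-0.001, 0.997, -0.081], [-0.0, -0.081, -0.997], [-1.0, -0.001, 0.0]]
wrist_force: [5.5, -0.5, 0.1]
grip_width: 0.0295
```

Request:
drive_tool(dp=[[0, 0, -0.1], [0, 0, -0.2], [0, 0, -0.3], [0, 0, -0.3], [0, 0, -0.3]], rot=[[0, 0, 0], [0, 0, 0], [0, 0, 0], [0, 0, 0], [0, 0, 0]])

```text
t: 55.3
ee_pos: [0.622, 0.1914, -0.0022]
orientation: [[-0.001, 0.997, -0.081], [-0.0, -0.081, -0.997], [-1.0, -0.001, 0.0]]
wrist_force: [6.0, -0.9, -3.3]
grip_width: 0.0297
```

```bash
python3 - <<'E'
from h import *
o=arm.get_obs();T=o["ee_pos"];print(T,o["wrist_force"],o["torque"],o["grip_width"])
s=arm.snapshot("scene");p=P(s);c0=np.array([.561,.1935]);a=np.radians(-4.4);Rc=np.array([[np.cos(a),-np.sin(a)],[np.sin(a),np.cos(a)]])
q=p[(abs(p[...,0]-.625)<.06)&(abs(p[...,1]-.19)<.12)&(p[...,2]>.03)&(p[...,2]<.08)]
t=np.c_[(q[:,:2]-c0)@Rc*1000-[64.5,0],q[:,2]*1000]
for lo,hi in((-75,-50),(-36,-22),(50,62),(66,95)):
    w=t[(t[:,1]>lo)&(t[:,1]<hi)]
    if len(w):print(lo,len(w),np.percentile(w,[2,50,98],axis=0).round(1).tolist())
print("y ends",np.percentile(t[:,1],[.5,99.5]))
E
```

```text
[ 0.622   0.1914 -0.0022] [ 5.9708 -0.8914 -3.3378] [-0.1159 -1.2068  0.0559] 0.029651372038351106
-75 95 [[-14.9, -64.2, 32.5], [2.6, -61.2, 51.3], [14.8, -51.3, 60.3]]
-36 42 [[-13.6, -35.1, 43.1], [0.6, -28.1, 56.1], [14.0, -22.3, 59.4]]
66 71 [[-14.6, 66.7, 39.2], [5.5, 78.0, 57.0], [16.3, 91.3, 60.7]]
y ends [-64.0706  90.7122]
```

It's past the jaw; the force signature flipped. A small extra press to find the feet, then release and retreat.

Request:
drive_tool(dp=[[0, 0, -0.05], [0, 0, -0.1], [0, 0, -0.15], [0, 0, -0.15], [0, 0, -0.15]], rot=[[0, 0, 0], [0, 0, 0], [0, 0, 0], [0, 0, 0], [0, 0, 0]])

```text
t: 55.85
ee_pos: [0.6221, 0.1913, -0.0025]
orientation: [[-0.0, 0.997, -0.081], [-0.0, -0.081, -0.997], [-1.0, -0.0, 0.0]]
wrist_force: [0.8, -1.5, 13.7]
grip_width: 0.0297
```

Request:
drive_tool(dp=[[0, 0, 0], [0, 0, 0], [0, 0, 0], [0, 0, 0], [0, 0, 0]], rot=[[0, 0, 0], [0, 0, 0], [0, 0, 0], [0, 0, 0], [0, 0, 0]], claw=5.5)

```text
t: 56.35
ee_pos: [0.6212, 0.1914, -0.0039]
orientation: [[-0.003, 0.997, -0.081], [-0.0, -0.081, -0.997], [-1.0, -0.003, 0.0]]
wrist_force: [-0.0, -0.3, -0.1]
grip_width: 0.0551
```

Request:
drive_tool(dp=[[0, 0, 2], [0, 0, 6], [0, 0, 10], [0, 0, 14], [0, -4, 17]], rot=[[0, 0, 0], [0, 0, 0], [0, 0, 0], [0, 0, 0], [0, 0, 0]])

```text
t: 56.85
ee_pos: [0.6215, 0.154, 0.1687]
orientation: [[-0.0, 0.997, -0.077], [0.001, -0.077, -0.997], [-1.0, -0.0, -0.001]]
wrist_force: [0.8, -1.7, 0.4]
grip_width: 0.0551
```

Request:
drive_tool(dp=[[-5, -5, 1], [-10, -10, 1], [-12, -15, 1], [-12, -20, 1], [-12, -20, 1]], rot=[[0, 0, 0], [0, 0, 0], [0, 0, 0], [0, 0, 0], [0, 0, 0]])

```text
t: 57.35
ee_pos: [0.5001, -0.0504, 0.1767]
orientation: [[-0.002, 0.997, -0.081], [-0.0, -0.081, -0.997], [-1.0, -0.002, 0.001]]
wrist_force: [0.8, -0.6, 0.2]
grip_width: 0.0549
```

```bash
python3 - <<'E'
from h import *
o=arm.get_obs();print(o["ee_pos"],o["wrist_force"])
c0=np.array([.561,.1935]);a=np.radians(-4.4);Rc=np.array([[np.cos(a),-np.sin(a)],[np.sin(a),np.cos(a)]])
for n in("scene","top"):
    s=arm.snapshot(n);p=P(s)
    if n=="scene":save(s,"scene16.png",crop=(220,100,420,250),scale=4)
    q=p[(abs(p[...,0]-.625)<.06)&(abs(p[...,1]-.19)<.12)&(p[...,2]>.03)&(p[...,2]<.08)]
    t=np.c_[(q[:,:2]-c0)@Rc*1000-[64.5,0],q[:,2]*1000]
    for lo,hi in((-75,-50),(-34,0),(0,34),(50,62),(66,95)):
        w=t[(t[:,1]>lo)&(t[:,1]<hi)]
        if len(w):print(n,lo,len(w),np.percentile(w,[2,50,98],axis=0).round(1).tolist())
    print("y ends",np.percentile(t[:,1],[.5,99.5]))
    for f in(-42,42):
        w=t[(abs(t[:,1]-f)<6)&(t[:,0]>17)&(t[:,2]>50)]; print("jaw",f,len(w),np.median(w,axis=0).round(1) if len(w) else 0)
    for y in(.28,.195,.112):
        m=(abs(p[...,0]-.52)<.05)&(abs(p[...,1]-y)<.038)&(p[...,2]>.042)&(p[...,2]<.062);q=p[m];print(len(q),q[:,2].mean(),cv2.minAreaRect((q[:,:2]*1000).astype(np.float32)))
E
```

```text
[ 0.5001 -0.0504  0.1767] [ 0.8083 -0.5963  0.1992]
scene -75 97 [[-14.6, -63.9, 30.9], [2.6, -60.9, 50.4], [14.6, -50.5, 60.3]]
scene -34 116 [[-11.9, -32.7, 41.1], [5.1, -15.3, 55.4], [15.1, -0.4, 61.1]]
scene 0 124 [[-11.4, 1.2, 39.7], [6.0, 16.5, 54.9], [15.5, 32.7, 59.5]]
scene 50 31 [[-11.6, 51.0, 46.0], [3.3, 57.4, 56.2], [15.5, 61.5, 60.9]]
scene 66 97 [[-15.2, 66.1, 33.5], [6.5, 74.9, 56.7], [16.6, 91.0, 61.2]]
y ends [-63.781   90.4008]
jaw -42 24 [ 22.8 -41.8  60.4]
jaw 42 19 [23.1 41.9 67.6]
313 0.050068343323382405 ((528.2247314453125, 279.5938720703125), (58.30309295654297, 57.605430603027344), 85.10132598876953)
337 0.04982326232259287 ((522.100341796875, 193.6156768798828), (58.74007034301758, 57.449737548828125), 87.10173797607422)
361 0.04995134332601027 ((515.4878540039062, 112.33555603027344), (57.82923889160156, 58.63124465942383), 85.7956771850586)
top -75 48 [[-16.7, -65.0, 38.3], [-1.9, -58.7, 56.8], [13.0, -50.3, 65.7]]
top -34 94 [[-16.4, -32.6, 43.6], [-2.5, -18.0, 55.9], [13.3, -1.1, 64.6]]
top 0 96 [[-16.6, 1.1, 46.3], [-2.3, 16.9, 56.7], [13.5, 32.5, 65.3]]
top 50 35 [[-16.8, 50.7, 46.3], [-4.4, 55.4, 56.4], [13.1, 61.3, 64.1]]
top 66 63 [[-16.6, 66.7, 33.1], [-2.9, 75.8, 58.4], [14.2, 88.2, 67.4]]
y ends [-64.8781  87.0947]
jaw -42 5 [ 21.8 -41.   77.1]
jaw 42 9 [21.4 41.9 73.7]
289 0.05165356932855194 ((527.1348266601562, 279.6473693847656), (57.37540054321289, 55.337669372558594), 84.68424987792969)
282 0.051908067277051474 ((520.5413818359375, 192.09861755371094), (55.814605712890625, 55.48706817626953), 84.55738067626953)
282 0.05185978842871586 ((514.4315185546875, 110.96759033203125), (55.871891021728516, 55.89909362792969), 86.08218383789062)
```

View pics/scene16.png

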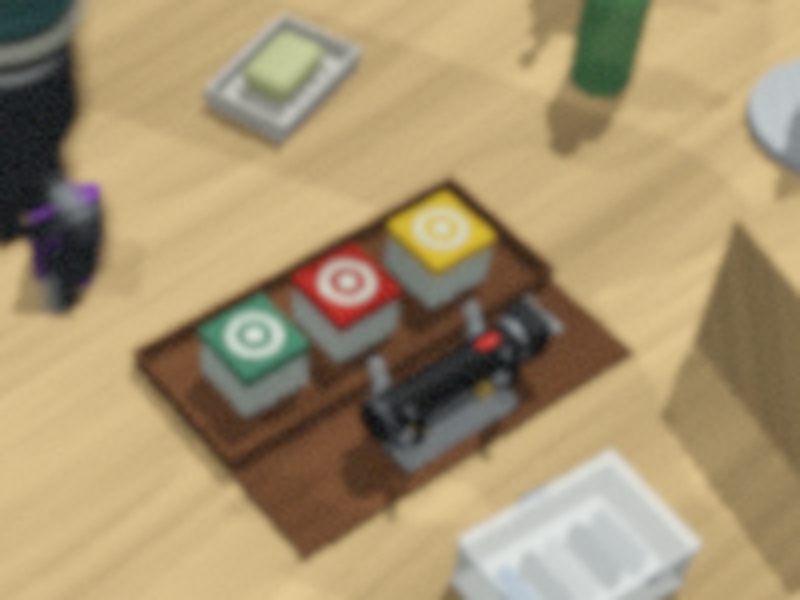

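View 16: all three tins are flat and lid up, the trimmer is down in both forks, and the jaw is back in its first place. Handing in.

```bash
python3 -c "
from station import arm
print(arm.hand_in())"
```

```text
the job is handed in; nothing more can be done
None
```

The job is handed in at about 57 s of the 210 s allowed: three tins are in the tray and the trimmer is in the clip. No blue tin showed up in any view, so I took it as absent.

**Tins:** Yellow took one quarter turn on the shelf. Red and green were slid clear upside down, then took two quarter turns each. All three sit flat and lid up in the tray, with lid tops at about 50–52 mm against 51 mm expected.

**Trimmer:** I pressed it down past the jaw after the tins. It sits about 43 mm up and within about 1 mm of centre along y. The small extra press met the feet at 14 N, and the jaw reads back at its starting position on both forks. The bystanders in the last picture were still in place.

**What disagreed or went wrong:**
- **Finger length:** the fingertips stand about 40 mm behind the reported TCP. My first upright grasp on yellow slipped off empty because of this; I corrected every later grasp.
- **Push force:** the end of the yellow tip pressed with up to 75 N at the wrist. That is below the 120 N limit.
- **Joint limit:** joint 3 came within 0.1° of its limit on the first red approach. I backed off and tipped it elsewhere.
- **Tips off the shelf:** the tins' edges seem to have lifted 1–2 mm in parts of the red and green tips.
- **Camera offset:** the scene camera reads about 3 mm high in x compared with the robot. I allowed for that at the clip.

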